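# Set a gem light to dark field and close its iris to a mark

### The job

Set the gem light up for the stone on its glass: push the ball-topped baffle lever on its left side all the way back to its stop (dark field), and push the iris lever round until it points at the third long mark, counted from the closed end of the scale (the end with the filled dot). Only push the levers, without gripping them, do not touch the stone, and leave everything else standing where it is.

Things in the scene. Friction and masses are not known exactly. Their poses are not given: they have to be found in the camera images.
- gem_light: Round dark-field gem light, too heavy to slide, foot 166 dia, 50 high; black drum 127 dia on it up to z 74. Origin: centre of the underside, on the drum's axis; z up, -x its front (to the robot at yaw 0), y its left. On the drum's rim white marks every 10 deg, 6 long, 5 short between. Directions from +x towards +y: filled dot 146, long marks 155 (closed), 175, 195, 215, 235, 255, hollow dot 264.
- iris (a joint): Iris ring with its lever, in rad: 0 points at the first long mark (closed), 0.349 more per long mark, 1.745 at the last (wide open). The lever points from the axis at 155 deg + value in gem_light's frame, so it closes clockwise seen from above. Stops at both ends. Stays where left; moving it takes about 1 N at the knob.
- iris_knob (a point): Middle of the iris lever's knob: upright ribbed aluminium cylinder, 15 dia, 26 high (z 88 to 114 over the bench), 92 mm from the drum's axis, on a thin post over a flat lever (top z 63).
- baffle (a joint): Baffle lever, in rad: 0 swung to the front (bright field), 0.873 against the stop at the back (dark field). It turns clockwise seen from above about an upright pin at (-0.025, 0.068) in gem_light's frame; its arm points from the pin at 135 deg - value in that frame. Stays where left; moving it takes about 1 N at the ball.
- baffle_knob (a point): Centre of the ball (19 dia, black) on top of the baffle lever's thin post: 42 mm from its pin, z 96 over the bench. The lever's arm (top z 60) lies below it.
- stone_mid (a point): Middle of the loose, faceted brown stone, 22 dia and 14 high, lying point up in the middle of the glass (top of glass z 74). Not to be touched.
- borax_dish: White round ceramic dish, 58 dia, 16 high, loose, in front of the gem light. Origin: centre of its underside.
- flux_pot: Cream pot, 34 dia, 42 high, loose, right of the gem light. Origin: centre of its underside.
- yellow_pot: Yellow pot with screw lid, 30 dia, 36 high, loose, front right of the gem light. Origin: centre of its underside.
- degreaser_bottle: Pale blue bottle, 45 dia, 119 high, loose, behind the gem light. Origin: centre of its underside.
- white_bottle: White bottle with black cap, 40 dia, 104 high, loose, behind the gem light. Origin: centre of its underside.
- burr_case: Small round red case, 36 dia, 16 high, loose, left of the gem light. Origin: centre of its underside.

How it is judged:
By the outcome, as a careful person would: the job done as asked, in the order asked, and still so for the second after the job is handed in, with the robot touching nothing.
It also fails if it takes over 51 s, if anything falls off the work surface, if the arm or the gripper's body presses on something with over 40 N, if the wrist force passes 120 N, or if a joint passes its speed limit or range.

### The arm

A 6-joint arm with a two-finger parallel gripper is mounted at the origin on a cart in front of the work surface, level with it; the furniture and walls round the work are solid. World frame = base frame: x ahead of the robot, y to its left, z up, the work surface at z = 0. Lengths are in m, angles in rad, forces in N, time in s.
With the tool pointing down it reaches from about 0.375 to 0.925 m from the base axis. Payload 5.7 kg.
Tool frame: the origin (TCP) lies at the very end of the fingers, on their centre line; the grasp point (between the pads) lies 19 mm behind it; x points along the fingers, y is the direction in which the jaws open and shut, and the axes are right-handed (so a half turn about x gives the same grasp; the last joint's range is limited). The gripper opens to 85 mm and grips with 20 to 120 N. Pads are 22 mm wide; open, the fingers measure 114 mm over their backs; the gripper's body (76 mm by 85 mm) begins 54 mm behind the grasp point. The pads swing forward as they close: fully open they stand 13 mm farther back than shut.
Start: joints at [1.18, 0.359, 1.51, -0, 1.272, -0.115], TCP at [0.163, 0.577, 0.231] pointing down, gripper open.
Joint ranges: [-2.97, 2.97], [-1.01, 2.36], [0.21, 2.38], [-0.96, 4.11], [0.2, 2.71], [-2.98, 2.98]. Speed limits (rad/s): [2.39, 2.39, 3.14, 3.14, 3.14, 3.14].

### API

Orientations are given as a unit quaternion [w, x, y, z].
In Python, from rig import arm, snapshot, job gives the robot as it stands. Calls block until the motion is done:
- arm.goto(position, orientation): joint-space move of the TCP to a pose.
- arm.servo_line(position, speed=0.15, orientation=None, guard=None): straight line of the TCP; orientation=None keeps the orientation; speed is the mean speed in m/s. With guard (N) it stops when the force on the tool has changed by that much, and returns True; else False.
- arm.move_j(angles): joint-space move.
- arm.release() and arm.close_gripper(effort=None): open the fingers fully, or close them until they stop; effort is the grip in N (None keeps the last).
- arm.hold(seconds).
- arm.ik(position, orientation): joint angles nearest the present ones, or None.
- snapshot(name): name is "scene" or "top" or "wrist"; returns a dict with "img" (480x640x3 uint8, red, green, blue), "fx", "fy", "cx", "cy" (pixels), "R" (3x3) and "t" (3): a world point X has camera coordinates R X + t. Camera axes: x right, y down, z forward; pixel columns grow to the right and rows downward; lengths in m; the calibration is good to about 2 mm. The wrist camera is an equidistant fisheye: a pixel r from the principal point sees the ray r / f radians off the axis. A picture is of the moment at which its call begins. There is no depth.
A pose or a line that the arm cannot do raises arm.PlanningError and nothing moves.
- job.finish_job(): hands the job in, once; it reports no verdict.
Readings, each from a call of its own:
- arm.current_time(): time.
- arm.current_joint_positions(): joint angles.
- arm.current_qd(): joint speeds.
- arm.current_tau(): joint torques, N m.
- arm.current_ee_pos(): TCP position.
- arm.current_tcp_rot(): TCP orientation.
- arm.current_wrist_force(): force on the tool from outside, world axes, zero at the start.
- arm.current_wrist_torque(): the same for the moment, N m.
- arm.current_width(): finger opening in m.
Only numpy, scipy, OpenCV 4.12 (cv2) and the standard library are available. Lean on these libraries where they do the work, as an engineer would, in place of code of your own. Each camera call takes 0.05 s, during which the arm holds its last target.

## Working session

There is one attempt and no reset: what is moved stays moved. The work goes in short steps, each a Python script; the robot and the scene stay as the last script left them, time stands still between calls to the robot, and variables do not carry over. Pictures are saved under pics/ and viewed, and the job is handed in when it is done.

```bash
mkdir -p pics; ls
python3 - <<'E'
from rig import arm, snapshot
import cv2, numpy as np, pickle
d={}
for n in("scene","top","wrist"):
    s=snapshot(n); d[n]=s
    cv2.imwrite(f"pics/{n}0.png",s["img"][...,::-1]); print(n,s["fx"],s["cx"],s["cy"],np.round(-s["R"].T@s["t"],3),np.round(s["R"],2).tolist())
pickle.dump(d,open("s0.pkl","wb"))
print(arm.current_time(),arm.current_tcp_rot(),arm.current_width())
E
```

```text
pics
scene 602.9961876218175 324.3178225023105 234.33232625312658 [0.317 0.275 0.957] [[-0.94, -0.34, -0.0], [-0.29, 0.8, -0.53], [0.18, -0.5, -0.85]]
top 453.45214442080436 312.7731152815573 239.6500749799589 [ 0.37  -0.232  0.934] [[0.01, -1.0, -0.0], [-0.99, -0.01, -0.15], [0.15, 0.01, -0.99]]
wrist 371.64829954431775 327.4440254368939 239.68600836530433 [0.087 0.597 0.374] [[0.27, 0.96, -0.0], [0.92, -0.26, 0.31], [0.29, -0.08, -0.95]]
0.15 [ 0.70026833  0.09671609  0.70051739 -0.09770186] 0.08530597544079123
```

View pics/scene0.png

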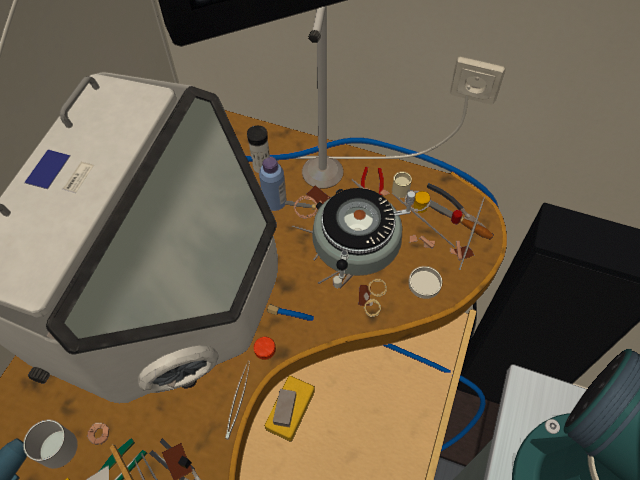

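View pics/top0.png

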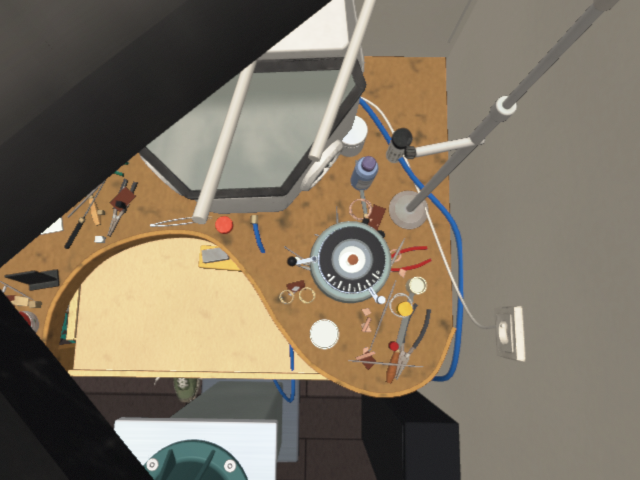

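View pics/wrist0.png

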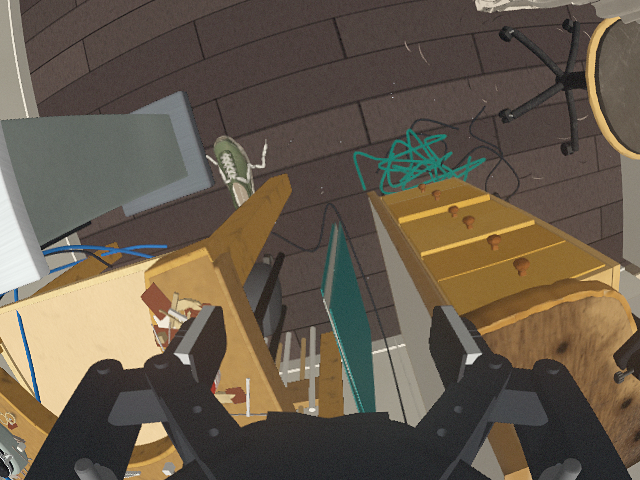

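The gem light is at (350,260) in the top view and at (358,228) in the scene view. The baffle ball is the black one at about (292,261) top and (342,264) scene; the iris knob is at about (381,300) top and (410,198) scene. I'll zoom in on both.

Run:
```python
import cv2, pickle
d=pickle.load(open("s0.pkl","rb"))
a=d["top"]["img"][205:355,250:450,::-1]; cv2.imwrite("pics/topz.png",cv2.resize(a,None,fx=4,fy=4,interpolation=cv2.INTER_CUBIC))
a=d["scene"]["img"][140:290,270:470,::-1]; cv2.imwrite("pics/scenez.png",cv2.resize(a,None,fx=4,fy=4,interpolation=cv2.INTER_CUBIC))
```

```text
(no output)
```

View pics/topz.png

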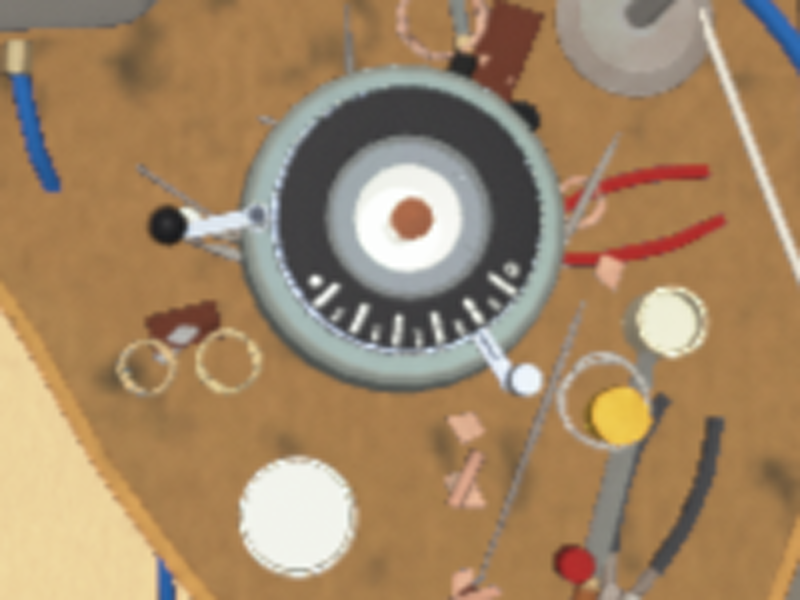

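View pics/scenez.png

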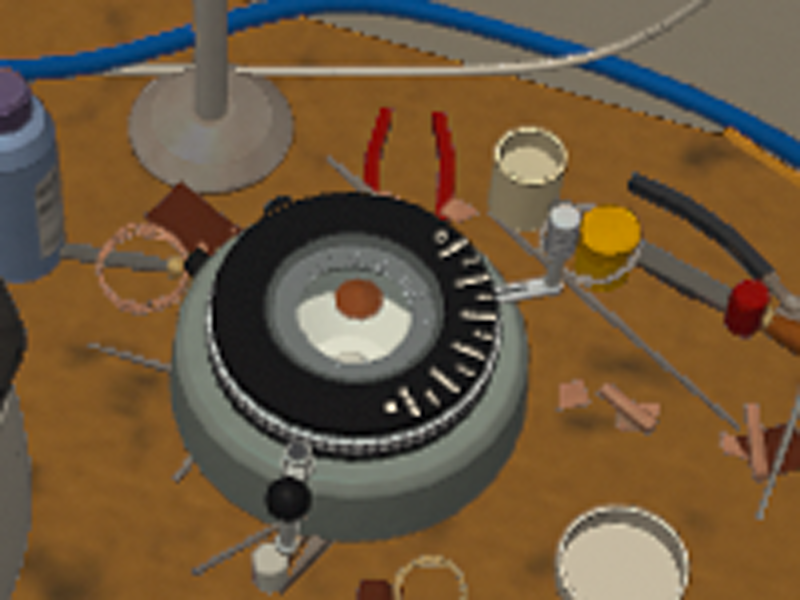

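```bash
cat > h.py <<'E'
import numpy as np, cv2, pickle
from rig import arm, snapshot, job
def ray(s,u,v):
    d=s["R"].T@np.array([(u-s["cx"])/s["fx"],(v-s["cy"])/s["fy"],1.]); return -s["R"].T@s["t"], d/np.linalg.norm(d)
def plane(s,u,v,z):
    c,d=ray(s,u,v); return c+d*(z-c[2])/d[2]
def tri(s1,p1,s2,p2):
    c1,d1=ray(s1,*p1); c2,d2=ray(s2,*p2)
    k=np.linalg.lstsq(np.c_[d1,-d2],c2-c1,rcond=None)[0]
    a,b=c1+k[0]*d1,c2+k[1]*d2
    return (a+b)/2,np.linalg.norm(a-b)
def circ(P):
    A=np.c_[2*P[:,:2],np.ones(len(P))]; x=np.linalg.lstsq(A,(P[:,:2]**2).sum(1),rcond=None)[0]
    return x[:2],np.sqrt(x[2]+x[0]**2+x[1]**2)
E
python3 - <<'E'
from h import *
d=pickle.load(open("s0.pkl","rb"))
for n,(u0,v0,u1,v1),seed in (("top",(270,200,430,330),(352,232)),("scene",(285,165,430,290),(330,220))):
    s=d[n]; im=s["img"]
    m=(im.max(2)<75).astype(np.uint8)
    k=np.zeros_like(m);k[v0:v1,u0:u1]=1; m=m*k
    m=cv2.morphologyEx(m,cv2.MORPH_CLOSE,np.ones((7,7)))
    m=cv2.morphologyEx(m,cv2.MORPH_OPEN,np.ones((5,5)))
    cs,_=cv2.findContours(m,cv2.RETR_EXTERNAL,cv2.CHAIN_APPROX_NONE)
    c=max(cs,key=cv2.contourArea); h=c[:,0]
    P=np.array([plane(s,u,v,.074) for u,v in h]); 
    for i in range(4):
        q,r=circ(P); e=np.abs(np.hypot(*(P[:,:2]-q).T)-r); P=P[e<max(.0015,np.percentile(e,85))]
    print(n,cv2.contourArea(c),"centre",q.round(4),"r",r.round(4),len(P))
    # marks
    w=((im.min(2)>120)*k).astype(np.uint8)
    nn,l,st,ce=cv2.connectedComponentsWithStats(w)
    for i in range(1,nn):
        p=plane(s,*ce[i],.074)[:2]; rr=np.hypot(*(p-q))
        if .03<rr<.068: print("  mark",ce[i].round(1),st[i,4],"r",rr.round(4),"az",np.degrees(np.arctan2(*(p-q)[::-1])).round(1))
    # black ball & others
    # stone
    hsv=cv2.cvtColor(im,cv2.COLOR_RGB2HSV)
E
```

```text
top 3147.0 centre [ 0.4676 -0.3032] r 0.0602 142
  mark [377.3 271.9] 9 r 0.0538 az -117.7
  mark [328.3 274.9] 9 r 0.0554 az 125.3
  mark [373.  280.5] 4 r 0.0571 az -136.5
  mark [334. 283.] 5 r 0.0584 az 143.9
scene 3887.0 centre [ 0.4659 -0.2916] r 0.0691 115
  mark [380. 198.] 1 r 0.0642 az -112.9
  mark [383.  201.5] 8 r 0.0626 az -121.0
  mark [359. 203.] 1 r 0.0365 az -78.9
  mark [366. 205.] 1 r 0.0365 az -99.6
  mark [323. 206.] 1 r 0.0656 az -6.7
  mark [364.  206.5] 2 r 0.0319 az -96.7
  mark [366. 208.] 1 r 0.0309 az -105.1
  mark [371.1 211.2] 10 r 0.0323 az -125.3
  mark [390.5 209. ] 2 r 0.0654 az -139.3
  mark [386.5 210. ] 4 r 0.0579 az -138.7
  mark [375. 213.] 1 r 0.0363 az -136.4
  mark [321. 214.] 1 r 0.0633 az 8.8
  mark [391. 214.] 3 r 0.0627 az -148.6
  mark [321.8 219.9] 9 r 0.0607 az 20.1
  mark [386. 218.] 1 r 0.0523 az -155.7
  mark [390.5 219. ] 6 r 0.06 az -158.2
  mark [376. 220.] 1 r 0.0344 az -160.4
  mark [389. 223.] 1 r 0.0572 az -166.5
  mark [394. 222.] 1 r 0.0659 az -163.9
  mark [391.5 224. ] 2 r 0.0617 az -168.0
  mark [369.2 244.4] 199 r 0.0544 az 132.3
  mark [323.4 228. ] 5 r 0.0602 az 36.4
  mark [387.  227.5] 8 r 0.0552 az -176.7
  mark [380.8 234.9] 8 r 0.0516 az 163.1
  mark [385. 232.] 1 r 0.055 az 172.8
  mark [387. 233.] 1 r 0.0589 az 172.5
  mark [322. 234.] 1 r 0.0669 az 46.0
  mark [372.3 240.3] 10 r 0.0496 az 142.0
  mark [324. 238.] 1 r 0.0679 az 53.5
  mark [377.5 238.5] 2 r 0.0522 az 152.6
  mark [367.5 241.5] 4 r 0.0479 az 132.0
  mark [347. 252.] 1 r 0.0677 az 94.9
```

Run:
```python
from h import *
d=pickle.load(open("s0.pkl","rb")); T,S=d["top"],d["scene"]
tz=lambda x,y:(250+(x+.5)/4-.5,205+(y+.5)/4-.5)
sz=lambda x,y:(270+(x+.5)/4-.5,140+(y+.5)/4-.5)
c=plane(T,*tz(408.5,217.3),.074)[:2]; print("top c",c)
for n,p in(("fil",(316,282)),("hol",(512,269))):
    q=plane(T,*tz(*p),.074)[:2]; print(n,q,np.hypot(*(q-c)),np.degrees(np.arctan2(*(q-c)[::-1])))
cs=plane(S,*sz(355,307),.074)[:2]; print("scene c",cs)
for n,p in(("fil",(391,407)),("hol",(442,237))):
    q=plane(S,*sz(*p),.074)[:2]; print(n,q,np.hypot(*(q-cs)),np.degrees(np.arctan2(*(q-cs)[::-1])))
print("ball",tri(T,tz(168,225),S,sz(288,497)))
print("knobtop",tri(T,tz(525,379),S,sz(565,214)))
print("stone",tri(T,tz(411,218),S,sz(358,298)))
# hood window frame corners: near right bottom and right
print("hood A",tri(T,(297,195),S,(243,350)))
print("hood B",tri(T,(366,87),S,(272,228)), tri(T,(352,62),S,(205,95)))
print("dish",plane(T,*tz(298,516),.016),"yel",plane(T,*tz(620,416),.036),"flux",plane(T,*tz(670,321),.042), "burr",plane(T,224,225,.016))
print("bott",tri(T,(369,163),S,(270,162)),tri(T,(402,138),S,(258,133)))
```

```text
top c [ 0.46663655 -0.30230204]
fil [ 0.43519048 -0.25850001] 0.05392099308454577 125.6750777668312
hol [ 0.4426596  -0.35141611] 0.05465423962627253 -116.02112982102584
scene c [ 0.46495326 -0.29974654]
fil [ 0.43417221 -0.25609771] 0.05341060968411646 125.1914049782154
hol [ 0.4402366  -0.34895176] 0.055064209437866954 -116.67119254913412
ball (array([ 0.45860924, -0.18881775,  0.09334664]), np.float64(0.0013723018341498458))
knobtop (array([ 0.38934148, -0.3516168 ,  0.1123396 ]), np.float64(0.0014004771524564427))
stone (array([ 0.465484  , -0.30337701,  0.07603818]), np.float64(0.0012083241662487287))
hood A (array([ 0.71323397, -0.17336319, -0.46324283]), np.float64(0.029204472455196022))
hood B (array([ 0.69730037, -0.28480797,  0.08681531]), np.float64(0.2151058189240747)) (array([ 0.72401463, -0.28333884,  0.30373961]), np.float64(0.02281391410961363))
dish [ 0.32337461 -0.25239557  0.016     ] yel [ 0.37461856 -0.4089595   0.036     ] flux [ 0.42095352 -0.43301929  0.042     ] burr [ 0.5398282  -0.04385637  0.016     ]
bott (array([ 0.64397224, -0.33140245,  0.1126257 ]), np.float64(0.0005470548523051777)) (array([ 0.69787573, -0.39664616,  0.10041634]), np.float64(0.0025133442145155727))
```

Run:
```python
import cv2, pickle
d=pickle.load(open("s0.pkl","rb"))
a=d["top"]["img"][20:220,130:430,::-1]; cv2.imwrite("pics/toph.png",cv2.resize(a,None,fx=2.6,fy=2.6,interpolation=cv2.INTER_CUBIC))
```

```text
(no output)
```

View pics/toph.png

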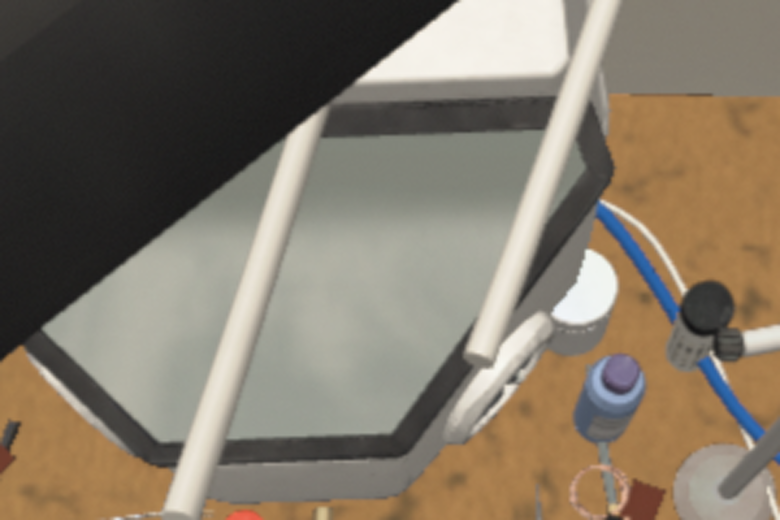

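Both views agree: gem light centre near (0.466, -0.301), yaw about -20.4°. In the top view, a black slab and white rods hang above the bench at an unknown height. I'll look at them before moving the arm underneath.

```bash
cat >> h.py <<'E'
from scipy.spatial.transform import Rotation as Ro
def quat(x,y):
    x=np.array(x,float);x/=np.linalg.norm(x);y=np.array(y,float);y-=x*(x@y);y/=np.linalg.norm(y)
    q=Ro.from_matrix(np.c_[x,y,np.cross(x,y)]).as_quat(); return [q[3],q[0],q[1],q[2]]
def grab(n,f):
    s=snapshot(n); cv2.imwrite(f"pics/{f}.png",s["img"][...,::-1]); pickle.dump(s,open(f"{f}.pkl","wb")); return s
E
python3 - <<'E'
from h import *
q=arm.current_tcp_rot(); M=Ro.from_quat([q[1],q[2],q[3],q[0]]).as_matrix(); print(M.round(2))
a=1.18
for r,z in((.4,.35),(.38,.42)):
    print(arm.ik([r*np.cos(a),r*np.sin(a),z],q))
E
```

```text
[[-0.    0.27  0.96]
 [-0.    0.96 -0.27]
 [-1.   -0.   -0.  ]]
[ 1.00712784e+00 -4.23604496e-02  1.71178871e+00 -2.56214176e-04
  1.47357950e+00 -2.87821360e-01]
[ 9.97943013e-01 -1.08531608e-01  1.60866221e+00 -2.68688622e-04
  1.64287476e+00 -2.97050402e-01]
```

Run:
```python
from h import *
arm.move_j([1.0,-.1,1.65,0,1.59,-.115])
print(arm.current_ee_pos(),arm.current_time())
arm.move_j([.9,-.3,1.7,0,.3,-.115])
print(arm.current_ee_pos(),arm.current_time())
s=grab("wrist","w1"); print(s["R"].round(2).tolist(),(-s["R"].T@s["t"]).round(3))
```

```text
[0.14505336 0.35370111 0.39816466] 1.2333
[0.341104   0.5409841  0.76365662] 2.825
[[-0.01, 0.17, 0.98], [0.56, -0.81, 0.15], [0.83, 0.55, -0.09]] [0.191 0.477 0.774]
```

View pics/w1.png

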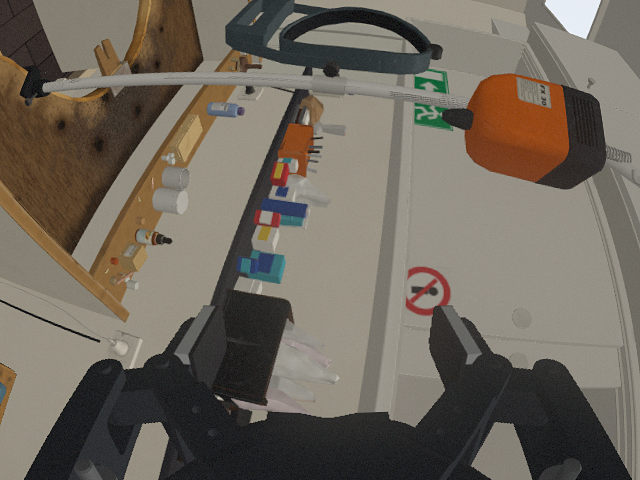

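Looking about 33° left of ahead (the image is rotated, with up to the right), I see only a hanging flex-shaft motor and wall items. Nothing is near the arm. Next I'll look toward the work side.

Run:
```python
from h import *
arm.move_j([.7,-.7,2.0,0,.4,-.115])
print(arm.current_ee_pos(),arm.current_time())
arm.move_j([.5,-.7,2.0,0,.4,-1.57])
print(arm.current_ee_pos(),arm.current_time())
s=grab("wrist","w2"); print(s["R"].round(2).tolist(),(-s["R"].T@s["t"]).round(3))
```

```text
[0.28001472 0.32607171 0.69500955] 3.8
[0.33918757 0.26408953 0.69381299] 5.1083
[[-0.48, 0.88, 0.0], [-0.16, -0.09, 0.98], [0.86, 0.47, 0.18]] [0.206 0.19  0.635]
```

View pics/w2.png

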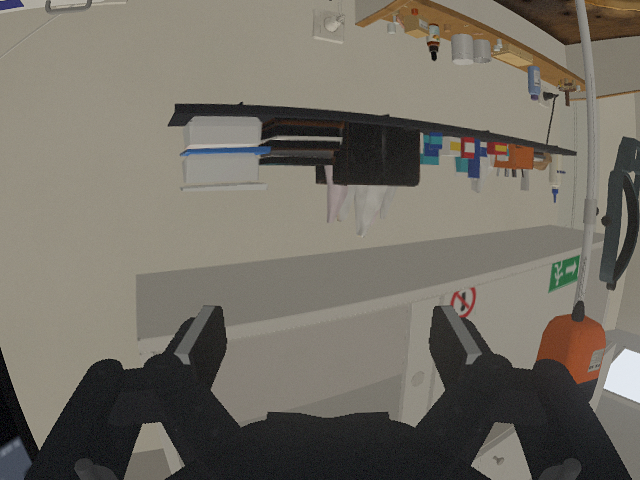

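Run:
```python
from h import *
arm.move_j([.3,-.7,2.0,0,.4,1.57])
print(arm.current_ee_pos(),arm.current_time())
s=grab("wrist","w3"); print(s["R"].round(2).tolist(),(-s["R"].T@s["t"]).round(3))
```

```text
[0.38439442 0.19107009 0.69376534] 7.8083
[[0.3, -0.95, -0.0], [-0.41, -0.13, -0.9], [0.86, 0.27, -0.43]] [0.259 0.151 0.791]
```

View pics/w3.png

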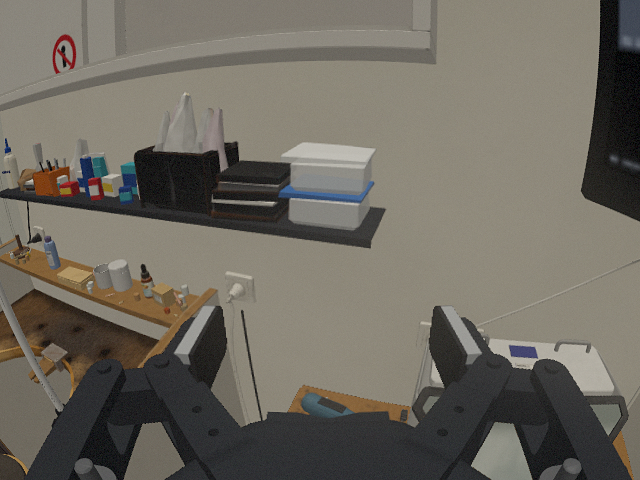

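At the right edge there's a black object, (585–640, 0–220), hanging above and behind the hood. I'll turn a little further to see it.

Run:
```python
from h import *
arm.move_j([-.2,-.75,2.05,0,.4,1.57])
print(arm.current_ee_pos(),arm.current_time())
s=grab("wrist","w4"); print(s["R"].round(2).tolist(),(-s["R"].T@s["t"]).round(3))
```

```text
[ 0.40658284 -0.01188787  0.67383876] 8.6583
[[-0.2, -0.98, -0.0], [-0.42, 0.08, -0.9], [0.89, -0.18, -0.43]] [0.278 0.013 0.771]
```

View pics/w4.png

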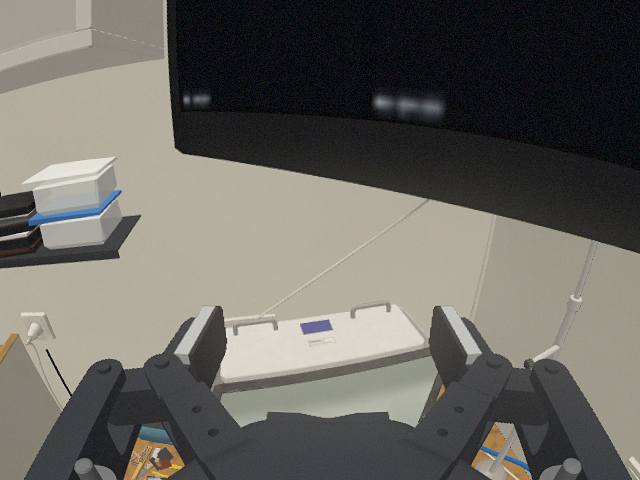

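A large black monitor hangs overhead. Its lower left corner is at (180,151) here, (585,193) in w3 and (174,44) in the scene view. I'll triangulate it and its lower right side.

```bash
cat >> h.py <<'E'
def fray(s,u,v):
    x,y=(u-s["cx"])/s["fx"],(v-s["cy"])/s["fy"]; th=np.hypot(x,y)
    d=np.array([x/th*np.sin(th),y/th*np.sin(th),np.cos(th)]); return -s["R"].T@s["t"], s["R"].T@d
def isect(*rays):
    A=sum(np.eye(3)-np.outer(d,d) for c,d in rays); b=sum((np.eye(3)-np.outer(d,d))@c for c,d in rays)
    X=np.linalg.solve(A,b); return X.round(3),[round(float(np.linalg.norm((np.eye(3)-np.outer(d,d))@(X-c))),4) for c,d in rays]
E
python3 - <<'E'
from h import *
w3,w4=[pickle.load(open(f"w{i}.pkl","rb")) for i in(3,4)]; d=pickle.load(open("s0.pkl","rb"))
print(isect(fray(w3,585,193),fray(w4,180,151)))
print(isect(fray(w3,585,193),fray(w4,180,151),ray(d["scene"],174,44)))
X,_=isect(fray(w3,585,193),fray(w4,180,151),ray(d["scene"],174,44))
# lower edge points in w4 : bearing
for p in((640,252),(400,196)): print(fray(w4,*p)[1].round(3))
E
```

```text
(array([0.481, 0.054, 0.735]), [0.0008, 0.0008])
(array([0.484, 0.055, 0.734]), [0.0021, 0.0004, 0.0017])
[ 0.431 -0.847 -0.312]
[ 0.874 -0.373 -0.312]
```

Run:
```python
from h import *
D=[(.359,1.51,1.272,np.hypot(.163,.577),.231),(-.1,1.65,1.59,np.hypot(.14505,.3537),.39816),(-.3,1.7,.3,np.hypot(.3411,.54098),.76366),(-.7,2.0,.4,np.hypot(.28,.32607),.695),(-.75,2.05,.4,np.hypot(.40658,.01189),.67384)]
A=[];b=[]
for a,c,e,r,z in D:
    A+= [[1,0,np.sin(a),np.sin(a+c),np.cos(a+c),np.sin(a+c+e)],[0,1,np.cos(a),np.cos(a+c),-np.sin(a+c),np.cos(a+c+e)]]; b+=[r,z]
x,res,*_=np.linalg.lstsq(np.array(A),np.array(b),rcond=None); print("a1 d1 L2 L3c L3s L5",x.round(3),res)
for p in([.466,-.301,.09],[.466,-.301,.25],[.40,-.2,.2],[.35,-.07,.3]):
    az=np.arctan2(p[1],p[0])
    for yj in ([1,0,0],[0,1,0],[np.cos(az),np.sin(az),0]):
        q=arm.ik(p,quat([0,0,-1],yj))
        if q is None: print(p,yj,None); continue
        print(p,np.round(yj,2),np.round(q,2),"elbow r,z",(x[0]+x[2]*np.sin(q[1])).round(3),(x[1]+x[2]*np.cos(q[1])).round(3))
```

```text
a1 d1 L2 L3c L3s L5 [0.    0.269 0.605 0.439 0.111 0.369] [2.91752808e-06]
[0.466, -0.301, 0.09] [1 0 0] [-0.7   0.46  1.76 -0.    0.92 -0.7 ] elbow r,z 0.27 0.81
[0.466, -0.301, 0.09] [0 1 0] [-0.7   0.46  1.76 -0.    0.92 -2.27] elbow r,z 0.27 0.81
[0.466, -0.301, 0.09] [ 0.84 -0.54  0.  ] [-0.7   0.46  1.76 -0.    0.92 -0.12] elbow r,z 0.27 0.81
[0.466, -0.301, 0.25] [1 0 0] [-0.7   0.28  1.58 -0.    1.28 -0.7 ] elbow r,z 0.166 0.851
[0.466, -0.301, 0.25] [0 1 0] [-0.7   0.28  1.58 -0.    1.28 -2.27] elbow r,z 0.166 0.851
[0.466, -0.301, 0.25] [ 0.84 -0.54  0.  ] [-0.7   0.28  1.58 -0.    1.28 -0.12] elbow r,z 0.166 0.851
[0.4, -0.2, 0.2] [1 0 0] [-0.62  0.17  1.87 -0.    1.1  -0.62] elbow r,z 0.105 0.865
[0.4, -0.2, 0.2] [0 1 0] [-0.62  0.17  1.87 -0.    1.1  -2.19] elbow r,z 0.105 0.865
[0.4, -0.2, 0.2] [ 0.89 -0.45  0.  ] [-0.62  0.17  1.87 -0.    1.1  -0.15] elbow r,z 0.105 0.865
[0.35, -0.07, 0.3] [1 0 0] [-0.39 -0.08  1.87 -0.    1.35 -0.39] elbow r,z -0.048 0.872
[0.35, -0.07, 0.3] [0 1 0] [-0.39 -0.08  1.87 -0.    1.35 -1.96] elbow r,z -0.048 0.872
[0.35, -0.07, 0.3] [ 0.98 -0.2   0.  ] [-0.39 -0.08  1.87 -0.    1.35 -0.19] elbow r,z -0.048 0.872
```

The monitor's lower edge is at z≈0.734 and runs from (0.484, 0.055) through about (0.33, -0.09). The elbow will be at about (0.22, -0.16, 0.81) in the work pose, so I need to find the monitor's right end first. I'll look from a low, retracted pose.

Run:
```python
from h import *
arm.move_j([-.2,-.98,2.35,0,.22,1.57])
print(arm.current_ee_pos(),arm.current_time())
arm.move_j([-.6,-.98,2.35,0,.22,1.57])
print(arm.current_ee_pos(),arm.current_time(),np.round(arm.current_wrist_force(),1))
s=grab("wrist","w5"); print(s["R"].round(2).tolist(),(-s["R"].T@s["t"]).round(3))
grab("top","t5")
```

```text
[0.31992807 0.00610182 0.57895545] 9.3
[ 0.29740715 -0.12001135  0.57863373] 9.8667 [ 0.  -0.1  0.4]
[[-0.56, -0.83, 0.0], [-0.27, 0.18, -0.95], [0.78, -0.53, -0.33]] [ 0.181 -0.042  0.661]
```

View pics/w5.png

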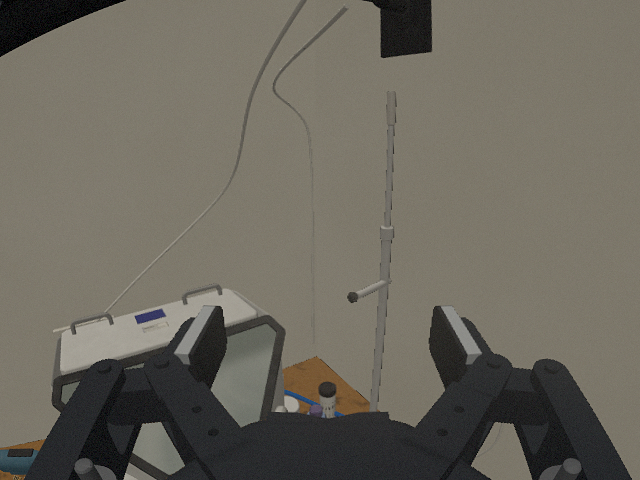

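View pics/t5.png

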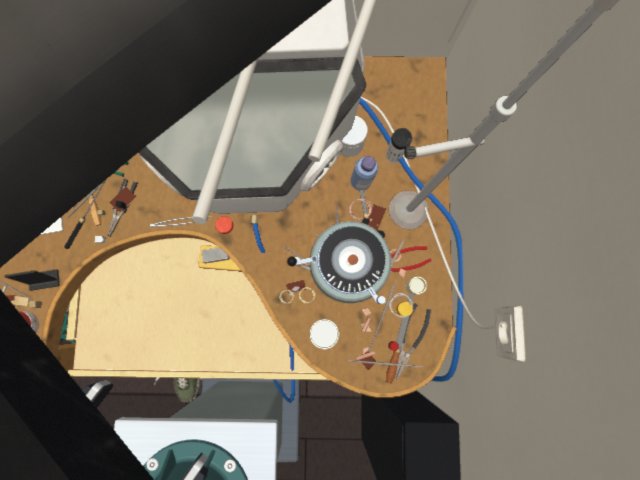

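Run:
```python
from h import *
w4,w5=[pickle.load(open(f"w{i}.pkl","rb")) for i in(4,5)]; d=pickle.load(open("s0.pkl","rb"))
def fp(s,u,v,z):
    c,r=fray(s,u,v); return (c+r*(z-c[2])/r[2]).round(3)
for p in((0,55),(50,28),(100,8),(125,1)): print("w5",p,fp(w5,*p,.734))
for p in((180,151),(250,166),(400,195),(520,221),(639,252)): print("w4",p,fp(w4,*p,.734))
for p in((0,240),(330,0),(0,330),(110,480)): print("top",p,plane(d["top"],*p,.734).round(3),plane(d["top"],*p,.85).round(3))
for p in((174,44),(390,3)): print("scene",p,plane(d["scene"],*p,.734).round(3))
```

```text
w5 (0, 55) [0.494 0.042 0.734]
w5 (50, 28) [ 0.44  -0.008  0.734]
w5 (100, 8) [ 0.408 -0.041  0.734]
w5 (125, 1) [ 0.397 -0.055  0.734]
w4 (180, 151) [0.481 0.054 0.734]
w4 (250, 166) [0.431 0.015 0.734]
w4 (400, 195) [ 0.382 -0.032  0.734]
w4 (520, 221) [ 0.355 -0.059  0.734]
w4 (639, 252) [ 0.329 -0.087  0.734]
top (0, 240) [ 0.399 -0.091  0.734] [ 0.382 -0.173  0.85 ]
top (330, 0) [ 0.519 -0.238  0.734] [ 0.432 -0.234  0.85 ]
top (0, 330) [ 0.359 -0.096  0.734] [ 0.365 -0.175  0.85 ]
top (110, 480) [ 0.299 -0.149  0.734] [ 0.34  -0.197  0.85 ]
scene (174, 44) [0.484 0.057 0.734]
scene (390, 3) [ 0.384 -0.016  0.734]
```

Run:
```python
import cv2
a=cv2.imread("pics/w5.png")[:120]; a=cv2.convertScaleAbs(a,alpha=2.5,beta=20); cv2.imwrite("pics/w5z.png",cv2.resize(a[:, :440],None,fx=1.8,fy=3))
```

```text
(no output)
```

View pics/w5z.png

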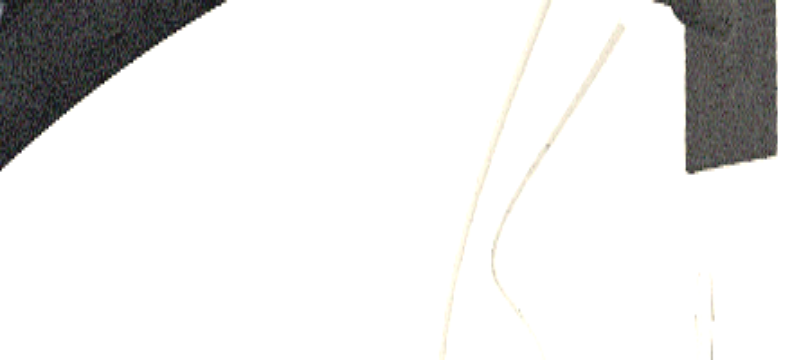

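Run:
```python
from h import *
d=pickle.load(open("s0.pkl","rb")); T,S=d["top"],d["scene"]
for a,b in(((404,423),(545,205)),((458,423),(640,235)),((361,394),(545,205))): print(tri(T,a,S,b))
w5=pickle.load(open("w5.pkl","rb"))
```

```text
(array([ 0.17771072, -0.38614443,  0.13464345]), np.float64(0.012812121609016647))
(array([ 0.06577418, -0.49443134,  0.00933109]), np.float64(0.183999436134491))
(array([ 0.2181922 , -0.30351444,  0.23452377]), np.float64(0.05765029298078227))
```

The black box on the right is only about 0.13–0.2 m high, well below the current pose. I'll swing right at this height and look up sideways for the monitor's right end.

Run:
```python
from h import *
arm.move_j([-1.0,-.98,2.35,0,.22,-.0])
print(arm.current_ee_pos(),arm.current_time(),np.round(arm.current_wrist_force(),1))
s=grab("wrist","w6"); print(s["R"].round(2).tolist(),(-s["R"].T@s["t"]).round(3))
cv2.imwrite("pics/w6r.png",cv2.rotate(s["img"][...,::-1],cv2.ROTATE_90_COUNTERCLOCKWISE)[:600])
```

```text
[ 0.22713685 -0.22519864  0.57635014] 11.3667 [ 0.3 -0.5  0.6]
[[0.01, -0.02, 1.0], [-0.97, -0.26, 0.01], [0.26, -0.97, -0.02]] [ 0.216 -0.064  0.58 ]
```

View pics/w6r.png

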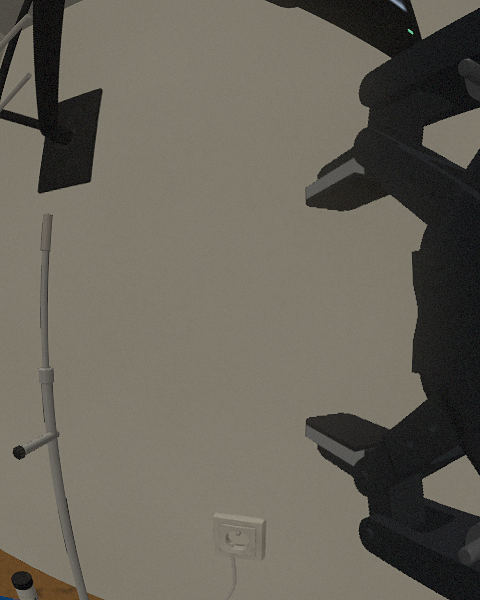

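Run:
```python
from h import *
w=pickle.load(open("w6.pkl","rb"))
def fp(s,u,v,z):
    c,r=fray(s,u,v); return (c+r*(z-c[2])/r[2]).round(3),r.round(2)
for x,y in((418,40),(415,52),(390,57),(330,22),(290,5),(410,20),(412,5)): print((x,y),fp(w,639-y,x,.734))
cv2.imwrite("pics/w6z.png",cv2.convertScaleAbs(cv2.resize(cv2.rotate(w["img"][...,::-1],cv2.ROTATE_90_COUNTERCLOCKWISE)[:120,260:],None,fx=3,fy=3),alpha=2.5,beta=10))
```

```text
(418, 40) (array([ 0.159, -0.245,  0.734]), array([-0.23, -0.74,  0.63]))
(415, 52) (array([ 0.159, -0.257,  0.734]), array([-0.23, -0.76,  0.61]))
(390, 57) (array([ 0.174, -0.264,  0.734]), array([-0.16, -0.78,  0.6 ]))
(330, 22) (array([ 0.21 , -0.229,  0.734]), array([-0.03, -0.73,  0.68]))
(290, 5) (array([ 0.23 , -0.212,  0.734]), array([ 0.06, -0.69,  0.72]))
(410, 20) (array([ 0.166, -0.227,  0.734]), array([-0.22, -0.71,  0.67]))
(412, 5) (array([ 0.166, -0.214,  0.734]), array([-0.23, -0.68,  0.7 ]))
```

View pics/w6z.png

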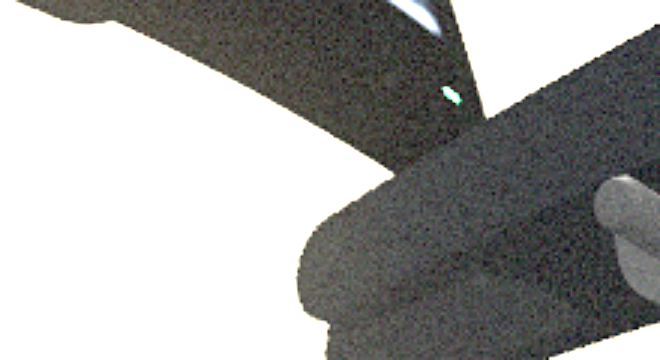

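Run:
```python
from h import *
d=pickle.load(open("s0.pkl","rb")); T,S=d["top"],d["scene"]
z=lambda x,y:(130+x/2.6,20+y/2.6)
print("botL",tri(T,z(165,455),S,(72,348)))
print("botR",tri(T,z(405,450),S,(243,322)))
print("right",tri(T,z(607,175),S,(272,225)))
print("topR",tri(T,z(590,105),S,(212,97)))
print("post joint",tri(T,(505,105),S,(317,33)), "base",tri(T,(408,210),S,(322,173)))
print("stub tip",tri(T,(411,152),S,(317,33)))
w5,w6=[pickle.load(open(f"w{i}.pkl","rb")) for i in(5,6)]
# wall plate bottom corners: w5 (382,57),(431,51); w6r (39,192),(90,183)
for a,b in(((382,57),(39,192)),((431,51),(91,182))): print("plate",isect(fray(w5,*a),fray(w6,639-b[1],b[0])))
print("post collar",isect(fray(w5,387,233),fray(w6,639-376,45)),"stub",isect(fray(w5,352,297),fray(w6,639-452,19)), "post top",isect(fray(w5,391,93),fray(w6,639-215,47)))
```

```text
botL (array([0.66798892, 0.05260573, 0.12947592]), np.float64(0.2116868778019329))
botR (array([ 0.66512752, -0.15388649, -0.22204829]), np.float64(0.011796559857525557))
right (array([ 0.69418712, -0.2816582 ,  0.0967692 ]), np.float64(0.20875183140638987))
topR (array([ 0.7224669 , -0.29052218,  0.29864492]), np.float64(0.035248485718405775))
post joint (array([ 0.64748423, -0.51120186,  0.27971576]), np.float64(0.06477566405769734)) base (array([ 0.5816258 , -0.42845083, -0.0088293 ]), np.float64(0.001062570717384867))
stub tip (array([ 0.55754391, -0.34611013,  0.4096309 ]), np.float64(0.003680169958577465))
plate (array([ 0.705, -0.522,  0.777]), [0.0002, 0.0002])
plate (array([ 0.595, -0.534,  0.779]), [0.001, 0.001])
post collar (array([ 0.582, -0.427,  0.483]), [0.001, 0.001]) stub (array([ 0.556, -0.342,  0.407]), [0.0004, 0.0004]) post top (array([ 0.573, -0.419,  0.697]), [0.0003, 0.0003])
```

The constraints are now clear. The monitor's bottom edge (z .734) spans (.484,.055) to (.155,-.26), and a post stands at (.58,-.425). I'll refit the arm geometry with its lateral offset, and see how the links look in the current scene and top views.

Run:
```python
from h import *
grab("scene","s6"); 
D=[(1.18,.359,1.51,1.272,.163,.577,.231),(1.,-.1,1.65,1.59,.14505,.3537,.39816),(.9,-.3,1.7,.3,.3411,.54098,.76366),(.7,-.7,2.0,.4,.28,.32607,.695),(-.2,-.75,2.05,.4,.40658,-.01189,.67384),(-.2,-.98,2.35,.22,.31993,.0061,.57895),(-1,-.98,2.35,.22,.22714,-.2252,.57635)]
A=[];b=[]
for q,a,c,e,X,Y,z in D:
    r=X*np.cos(q)+Y*np.sin(q); print("lat",round(-X*np.sin(q)+Y*np.cos(q),4))
    A+= [[1,0,np.sin(a),np.sin(a+c),np.cos(a+c),np.sin(a+c+e)],[0,1,np.cos(a),np.cos(a+c),-np.sin(a+c),np.cos(a+c+e)]]; b+=[r,z]
x,res,*_=np.linalg.lstsq(np.array(A),np.array(b),rcond=None); print("a1 d1 L2 L3c L3s L5",x.round(4),res,(np.array(A)@x-b).round(4))
```

```text
lat 0.0691
lat 0.069
lat 0.0691
lat 0.069
lat 0.0691
lat 0.0695
lat 0.0695
a1 d1 L2 L3c L3s L5 [-0.003   0.2672  0.6092  0.4365  0.1117  0.3719] [1.03149329e-05] [ 0.0001 -0.0004 -0.0005  0.0006 -0.0008  0.0017 -0.0004 -0.0007  0.0002
  0.0003  0.0006 -0.002   0.0007  0.0006]
```

View pics/s6.png

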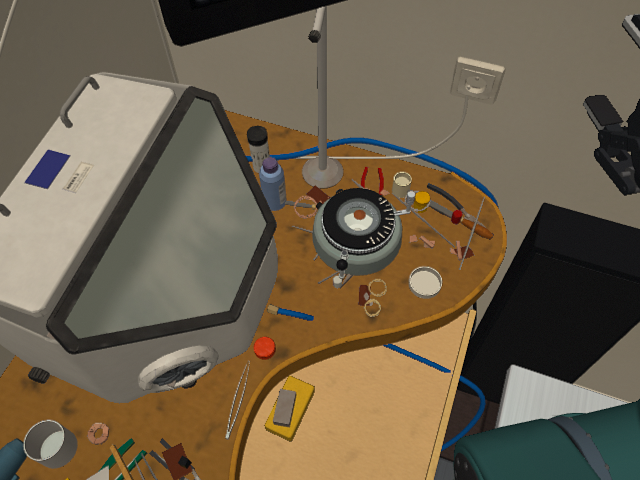

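```bash
cat >> h.py <<'E'
D1,L2,L3c,L3s,L5=.2672,.6092,.4365,.1117,.3719
def fk(q,lat=.069):
    q=np.asarray(q); c,s=np.cos(q[0]),np.sin(q[0])
    f=np.array([c,s,0]);l=np.array([-s,c,0]);u=np.array([0,0,1.])
    a=q[1]+q[2]
    S=D1*u
    E=S+L2*(np.sin(q[1])*f+np.cos(q[1])*u)
    e1=np.cos(a)*f-np.sin(a)*u; d=np.sin(a)*f+np.cos(a)*u
    E2=E+L3s*e1; W=E2+L3c*d
    return S,E,E2+lat*l,W+lat*l,(f,l,u,e1,d)
E
python3 - <<'E'
from h import *
s=pickle.load(open("s6.pkl","rb")); q=arm.current_joint_positions()
S,E,E2,W,(f,l,u,e1,d)=fk(q)
def pj(X):
    c=s["R"]@X+s["t"]; return (s["fx"]*c[0]/c[2]+s["cx"]).round(0),(s["fy"]*c[1]/c[2]+s["cy"]).round(0),c[2].round(2)
for L in(-.069,0,.069,.14,.2): print(L,"S",pj(S+L*l),"mid",pj((S+E)/2+L*l),"E",pj(E+L*l))
print(E2,W,pj(E2),pj(W)); print("base",pj(np.zeros(3)))
E
```

```text
-0.069 S (np.float64(738.0), np.float64(438.0), np.float64(0.67)) mid (np.float64(1110.0), np.float64(761.0), np.float64(0.4)) E (np.float64(3168.0), np.float64(2549.0), np.float64(0.12))
0 S (np.float64(682.0), np.float64(452.0), np.float64(0.66)) mid (np.float64(1021.0), np.float64(792.0), np.float64(0.39)) E (np.float64(3008.0), np.float64(2780.0), np.float64(0.11))
0.069 S (np.float64(624.0), np.float64(467.0), np.float64(0.65)) mid (np.float64(929.0), np.float64(824.0), np.float64(0.38)) E (np.float64(2825.0), np.float64(3046.0), np.float64(0.11))
0.14 S (np.float64(563.0), np.float64(482.0), np.float64(0.65)) mid (np.float64(830.0), np.float64(858.0), np.float64(0.37)) E (np.float64(2605.0), np.float64(3366.0), np.float64(0.1))
0.2 S (np.float64(511.0), np.float64(495.0), np.float64(0.64)) mid (np.float64(742.0), np.float64(888.0), np.float64(0.36)) E (np.float64(2388.0), np.float64(3680.0), np.float64(0.09))
[-0.2038989   0.44398231  0.49706207] [0.02771457 0.0843955  0.58415267] (np.float64(1566.0), np.float64(1760.0), np.float64(0.21)) (np.float64(894.0), np.float64(454.0), np.float64(0.36))
base (np.float64(591.0), np.float64(493.0), np.float64(0.89))
```

Run:
```python
import cv2
a=cv2.imread("pics/s6.png")[330:480,400:640]; b=cv2.imread("pics/scene0.png")[330:480,400:640]
cv2.imwrite("pics/s6z.png",cv2.convertScaleAbs(cv2.resize(cv2.vconcat([a,b]),None,fx=2,fy=2),alpha=1.8))
```

```text
(no output)
```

View pics/s6z.png

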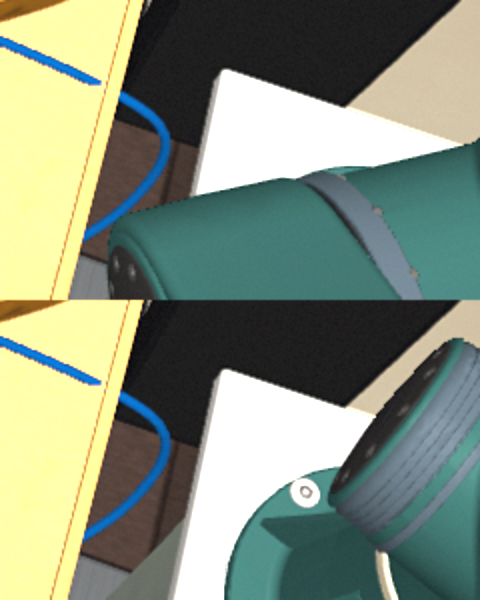

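Run:
```python
from h import *
d=pickle.load(open("s0.pkl","rb")); T,S=d["top"],d["scene"]; w5=pickle.load(open("w5.pkl","rb"))
z=lambda x,y:(130+x/2.6,20+y/2.6)
print("R1",tri(T,z(612,172),S,(214,97)), isect(fray(w5,284,331),ray(S,214,97)))
print("R0",isect(fray(w5,262,318),ray(S,192,91)), tri(T,z(590,98),S,(192,91)))
print("R2",tri(T,z(405,455),S,(274,228)))
print("R3",tri(T,z(160,462),S,(243,324)))
print("R4",tri(T,z(30,340),S,(72,350)))
print("base foot right-front, top", plane(T,284,212,0),plane(T,197,212,0))
print("port",tri(T,(322,165),S,(180,368)))
```

```text
R1 (array([ 0.71534548, -0.30710426,  0.27149114]), np.float64(0.0006000899858981583)) (array([ 0.714, -0.306,  0.275]), [0.0012, 0.0012])
R0 (array([ 0.727, -0.271,  0.311]), [0.0019, 0.0019]) (array([ 0.74636648, -0.29211288,  0.29103842]), np.float64(0.009369035385803087))
R2 (array([ 0.56892899, -0.17920899,  0.15701261]), np.float64(2.5144310571887325e-05))
R3 (array([ 0.55519421, -0.01386671,  0.15544167]), np.float64(0.013625906038277782))
R4 (array([0.69380621, 0.09826123, 0.16942421]), np.float64(0.10128732022456877))
base foot right-front, top [ 0.57233249 -0.16570029  0.        ] [0.56984099 0.01754084 0.        ]
port (array([ 1.07683151, -0.2598102 , -1.19656433]), np.float64(0.01606579582790906))
```

```bash
cat > plan.py <<'E'
from h import *
n=np.array([.683,-.730,0]); t=np.array([-.730,-.683,0]); C0=np.array([.484,.055,.734])
def d_mon(P):
    v=P-C0; a=v@t; b=v@n; z=v@[0,0,1]
    q=np.stack([np.maximum(-a,a-.47),np.maximum(-.005-b,b-.035),-z],-1)
    o=np.linalg.norm(np.maximum(q,0),axis=-1)+np.minimum(q.max(-1),0)
    # mount behind
    q2=np.stack([.035-b, .0*b-1, (.77-P[:,2])],-1); o2=np.linalg.norm(np.maximum(q2,0),axis=-1)+np.minimum(q2.max(-1),0)
    return np.minimum(o,o2)
def d_hood(P):
    dn=np.array([-.131,-.151]);dn/=np.linalg.norm(dn)
    k=[.555-P[:,0],(P[:,:2]-[.569,-.179])@dn,(P[:,2]-.156-.93*(P[:,0]-.56))/np.hypot(1,.93),P[:,2]-.32]
    return np.max(k,0)
def d_seg(P,a,b,r):
    a=np.array(a);b=np.array(b);u=np.clip((P-a)@(b-a)/((b-a)@(b-a)),0,1); return np.linalg.norm(P-a-u[:,None]*(b-a),axis=1)-r
def d_post(P): return np.minimum(d_seg(P,[.58,-.425,0],[.575,-.42,.75],.015),d_seg(P,[.58,-.425,.41],[.556,-.342,.407],.014))
def d_bot(P): return np.minimum(d_seg(P,[.644,-.331,0],[.644,-.331,.10],.023),d_seg(P,[.698,-.397,0],[.698,-.397,.09],.021))
def d_gem(P):
    r=np.hypot(P[:,0]-.466,P[:,1]+.301); f=lambda R,H:np.where((r<R)|(P[:,2]<H),np.maximum(r-R,P[:,2]-H),np.hypot(r-R,P[:,2]-H))
    return np.min([f(.083,.05),f(.0635,.076),f(.012,.09)],0)
def d_wall(P): return np.minimum(P[:,1]+.52,P[:,2])
def d_kn(P): return np.minimum(d_seg(P,[.459,-.189,.06],[.459,-.189,.096],.0095),d_seg(P,[.389,-.352,.06],[.389,-.352,.107],.0075))
OB=dict(mon=d_mon,hood=d_hood,post=d_post,bot=d_bot,gem=d_gem,wall=d_wall)
def seg(a,b,m=25): return a+np.linspace(0,1,m)[:,None]*(b-a)
def clear(q,tcp,x,z=None):
    S,E,E2,W,(f,l,u,e1,d)=fk(q)
    parts=[(seg(S+.25*(E-S)+k*l,E+k*l),.07) for k in(.069,.17)]+[(seg(E+.069*l,E2),.065),(seg(E2,W),.058),(seg(W,tcp-.073*x),.055),(seg(tcp-.08*x,tcp),.017)]
    if z is not None: parts.append((np.array([tcp-.143*x-.08*z]),.03))
    r={}
    for nm,fn in OB.items(): r[nm]=min(float(fn(P).min()-R) for P,R in parts)
    return r
def myik(tcp,x):
    W=tcp-L5*x; R=np.hypot(W[0],W[1]); 
    if R<.07: return None
    q1=np.arctan2(W[1],W[0])-np.arcsin(.069/R); r=np.sqrt(R*R-.069**2); zz=W[2]-D1
    L3=np.hypot(L3c,L3s); d2=r*r+zz*zz
    cs=(L2*L2+d2-L3*L3)/(2*L2*np.sqrt(d2))
    if abs(cs)>1: return None
    q2=np.arctan2(r,zz)-np.arccos(cs)
    er,ez=L2*np.sin(q2),L2*np.cos(q2)
    a=np.arctan2(r-er,zz-ez)-np.arctan2(L3s,L3c); q3=(a-q2)%(2*np.pi)
    if not(.25<q3<2.33): return None
    _,_,_,_,(f,l,u,e1,d)=fk([q1,q2,q3])
    q5=np.arccos(np.clip(x@d,-1,1))
    if not(.25<q5<2.66): return None
    q4=np.arctan2(x@l,x@e1)
    return np.array([q1,q2,q3,q4,q5,0])
E
cat > s.py <<'E'
from plan import *
def search(T,th0=.0,th1=1.2):
    out=[]
    for th in np.arange(th0,th1,.1):
        for ph in np.arange(-np.pi,np.pi,np.pi/12):
            x=np.array([np.sin(th)*np.cos(ph),np.sin(th)*np.sin(ph),-np.cos(th)])
            q=myik(np.array(T),x)
            if q is None: continue
            r=clear(q,np.array(T),x); out.append((min(r.values()),th,ph,q,r))
            if th==0: break
    out.sort(key=lambda o:-o[0])
    print(T,len(out))
    for o in out[:7]: print("  %.3f th %.2f ph %.2f"%o[:3],o[3].round(2),{k:round(v,3) for k,v in o[4].items()})
    o=[o for o in out if o[1]==0]; print("  down",[ (o[0][0],o[0][3].round(2))] if o else None)
for T in([.44,-.19,.09],[.385,-.375,.095],[.372,-.315,.095]): search(T)
q=myik(np.array([.466,-.301,.09]),np.array([0,0,-1.])); print(q,arm.ik([.466,-.301,.09],quat([0,0,-1],[1,0,0])))
x=np.array([.3,-.3,-.8]);x/=np.linalg.norm(x); print(myik(np.array([.4,-.2,.1]),x)); print(arm.ik([.4,-.2,.1],quat(x,[1,0,0])),arm.ik([.4,-.2,.1],quat(x,[-1,0,0])))
x=np.array([-.3,-.3,-.8]);x/=np.linalg.norm(x); print(myik(np.array([.4,-.2,.1]),x)); print(arm.ik([.4,-.2,.1],quat(x,[1,0,0])))
E
python3 s.py
```

```text
[0.44, -0.19, 0.09] 229
  0.034 th 0.10 ph -1.57 [-0.48  0.36  1.95 -0.13  0.79  0.  ] {'mon': 0.036, 'hood': 0.06, 'post': 0.148, 'bot': 0.182, 'gem': 0.034, 'wall': 0.073}
  0.034 th 0.10 ph -1.31 [-0.5   0.35  1.97 -0.11  0.75  0.  ] {'mon': 0.039, 'hood': 0.062, 'post': 0.151, 'bot': 0.183, 'gem': 0.034, 'wall': 0.073}
  0.034 th 0.10 ph -1.05 [-0.51  0.34  1.99 -0.08  0.73  0.  ] {'mon': 0.041, 'hood': 0.064, 'post': 0.153, 'bot': 0.184, 'gem': 0.034, 'wall': 0.073}
  0.034 th 0.10 ph -0.79 [-0.53  0.34  2.   -0.04  0.71  0.  ] {'mon': 0.042, 'hood': 0.065, 'post': 0.153, 'bot': 0.185, 'gem': 0.034, 'wall': 0.073}
  0.034 th 0.10 ph -0.52 [-0.55  0.33  2.    0.    0.71  0.  ] {'mon': 0.041, 'hood': 0.066, 'post': 0.151, 'bot': 0.185, 'gem': 0.034, 'wall': 0.073}
  0.034 th 0.10 ph -0.26 [-0.58  0.33  2.    0.05  0.71  0.  ] {'mon': 0.038, 'hood': 0.067, 'post': 0.148, 'bot': 0.184, 'gem': 0.034, 'wall': 0.073}
  0.034 th 0.10 ph 0.00 [-0.6   0.34  2.    0.08  0.73  0.  ] {'mon': 0.034, 'hood': 0.067, 'post': 0.143, 'bot': 0.184, 'gem': 0.034, 'wall': 0.073}
  down [(0.0201343850
[... 2020 characters left out ...]
ph -1.57 [-0.67  0.33  2.05 -0.41  0.61  0.  ] {'mon': 0.03, 'hood': 0.141, 'post': 0.15, 'bot': 0.204, 'gem': 0.02, 'wall': 0.078}
  0.020 th 0.30 ph -1.31 [-0.72  0.31  2.09 -0.34  0.51  0.  ] {'mon': 0.039, 'hood': 0.15, 'post': 0.167, 'bot': 0.209, 'gem': 0.02, 'wall': 0.078}
  down [(-0.010866521252919113, array([-0.84,  0.37,  1.9 ,  0.  ,  0.87,  0.  ]))]
[-0.69820501  0.4574078   1.75906998  0.          0.92511487  0.        ] [-6.98023339e-01  4.61617928e-01  1.75632938e+00 -4.44089210e-16
  9.23645343e-01 -6.98023339e-01]
None
None None
[-0.27658381  0.47930833  1.84120404 -0.47170848  1.12079199  0.        ]
[-0.27576907  0.48416875  1.83847759 -0.47187899  1.11916188  0.05959923]
```

Solutions exist that keep the elbow in front of the screen and pass under its edge, with the tool tilted slightly. Next I'll plan a collision-checked path to the baffle.

```bash
cat >> plan.py <<'E'
def tdir(th,ph): return np.array([np.sin(th)*np.cos(ph),np.sin(th)*np.sin(ph),-np.cos(th)])
def tool(q):
    S,E,E2,W,(f,l,u,e1,d)=fk(q)
    x=np.cos(q[4])*d+np.sin(q[4])*(np.cos(q[3])*e1+np.sin(q[3])*l)
    return W+L5*x,x
def path(qa,qb,m=15):
    w=(9,)
    for k in np.linspace(0,1,m):
        q=np.asarray(qa)+k*(np.asarray(qb)-np.asarray(qa)); p,x=tool(q); r=clear(q,p,x); i=min(r,key=r.get)
        if r[i]<w[0]: w=(round(r[i],3),i,round(float(k),2),p.round(2))
    return w
E
cat > s2.py <<'E'
from plan import *
q0=arm.current_joint_positions(); print(q0.round(2),tool(q0),arm.current_ee_pos())
x=tdir(.1,-.9); O=quat(x,[0,-1,0])
qa=arm.ik([.425,-.188,.16],O); qb=arm.ik([.425,-.188,.087],O); qc=arm.ik([.466,-.19,.087],O)
for q,p in((qa,[.425,-.188,.16]),(qb,[.425,-.188,.087]),(qc,[.466,-.19,.087])): print(q.round(2),{k:round(v,3) for k,v in clear(q,np.array(p),x).items()})
q1=[-.2,-.98,2.35,0,.22,0.]
print(path(q0,q1))
q2=[-.2,-.4,2.3,0,1.0,.5]; print(tool(q2),path(q1,q2)); print(path(q2,qa),path(qa,qb),path(qb,qc))
print(path(q1,qa))
E
python3 s2.py
```

```text
[-1.   -0.98  2.35  0.    0.22  0.  ] (array([ 0.22906518, -0.22820163,  0.57704074]), array([ 0.54141062, -0.84054081, -0.01912323])) [ 0.22707499 -0.22529646  0.57631516]
[-0.54  0.21  1.95 -0.05  0.89  1.06] {'mon': 0.05, 'hood': 0.096, 'post': 0.156, 'bot': 0.221, 'gem': 0.084, 'wall': 0.143}
[-0.54  0.33  2.02 -0.06  0.69  1.08] {'mon': 0.043, 'hood': 0.08, 'post': 0.163, 'bot': 0.197, 'gem': 0.035, 'wall': 0.07}
[-0.5   0.38  1.94 -0.06  0.73  1.12] {'mon': 0.025, 'hood': 0.039, 'post': 0.138, 'bot': 0.164, 'gem': 0.029, 'wall': 0.07}
(0.104, 'mon', 0.0, array([ 0.23, -0.23,  0.58]))
(array([0.23784129, 0.02219056, 0.2203934 ]), array([ 0.23448027, -0.0475315 , -0.97095817])) (0.146, 'mon', 0.0, array([0.32, 0.  , 0.58]))
(0.05, 'mon', 1.0, array([ 0.43, -0.19,  0.16])) (0.033, 'gem', 1.0, array([ 0.43, -0.19,  0.09])) (0.025, 'mon', 1.0, array([ 0.47, -0.19,  0.09]))
(0.05, 'mon', 1.0, array([ 0.43, -0.19,  0.16]))
```

Run:
```python
from plan import *
x=tdir(.1,-.9); O=quat(x,[0,-1,0])
arm.close_gripper(20)
arm.move_j([-.2,-.98,2.35,0,.22,0.5])
qa=arm.ik([.425,-.188,.16],O); print(qa.round(2),path(arm.current_joint_positions(),qa))
arm.move_j(qa)
print(arm.current_ee_pos(),arm.current_time(),np.round(arm.current_wrist_force(),2),np.abs(arm.current_tau()).round(1),arm.current_width())
grab("wrist","w7");grab("scene","s7");t=grab("top","t7")
a=cv2.imread("pics/t7.png")[205:355,250:450]; cv2.imwrite("pics/t7z.png",cv2.resize(a,None,fx=4,fy=4,interpolation=cv2.INTER_CUBIC))
```

```text
[-0.54  0.21  1.95 -0.05  0.89  1.06] (0.05, 'mon', 1.0, array([ 0.43, -0.19,  0.16]))
[ 0.42505685 -0.1881176   0.16067233] 14.9 [ 1.04  0.61 -0.4 ] [ 0.4 36.1 22.6  0.2  0.6  0. ] -0.0001064382756098846
```

View pics/w7.png

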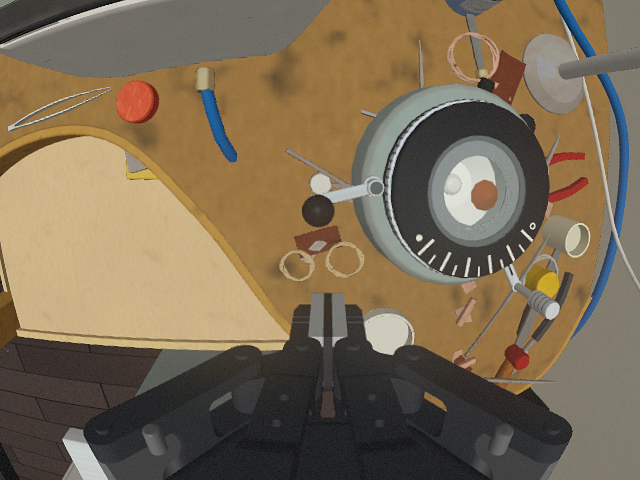

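View pics/s7.png

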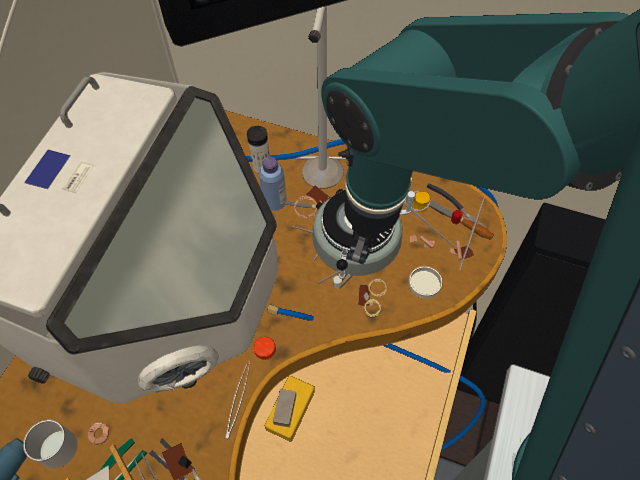

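View pics/t7.png

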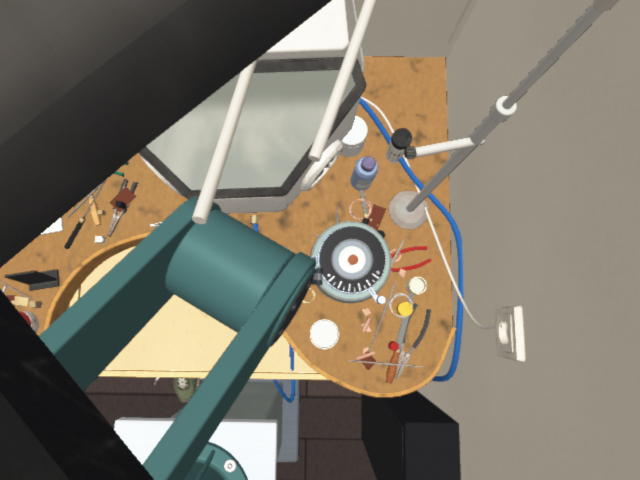

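The wrist view shows the ball at (318,210), filled dot (419,238), hollow dot (532,226) and knob top (549,309). The arm is clear of the monitor. I'll refine the geometry from this view.

```bash
cat >> h.py <<'E'
def fp(s,u,v,z):
    c,r=fray(s,u,v); return c+r*(z-c[2])/r[2]
E
python3 - <<'E'
from h import *
w=pickle.load(open("w7.pkl","rb")); im=w["img"]
m=((im.min(2)>140)&(im.max(2)-im.min(2)<60)).astype(np.uint8); nn,l,st,ce=cv2.connectedComponentsWithStats(m)
for i in range(1,nn):
    if 405<ce[i][0]<545 and 215<ce[i][1]<285 and st[i,4]<200: print(ce[i].round(1),st[i,4],fp(w,*ce[i],.074).round(4)[:2])
b=(im.max(2)<60).astype(np.uint8); nn,l,st,ce=cv2.connectedComponentsWithStats(b)
for i in range(1,nn):
    if abs(ce[i][0]-318)<12 and abs(ce[i][1]-210)<12: print("ball",ce[i],st[i],fp(w,*ce[i],.096))
print("knobtop",fp(w,550,311,.114),"stone",fp(w,484,195,.081))
cv2.imwrite("pics/w7z.png",cv2.resize(im[90:330,300:580,::-1],None,fx=2.8,fy=2.5,interpolation=cv2.INTER_CUBIC))
E
```

```text
[489. 218.] 1 [ 0.4478 -0.3117]
[494.5 222. ] 2 [ 0.4449 -0.3167]
[532.2 225.8] 24 [ 0.4418 -0.3516]
[451. 226.] 1 [ 0.4423 -0.2817]
[526.6 235.1] 43 [ 0.4346 -0.3472]
[418.7 237.5] 34 [ 0.4347 -0.2582]
[425.3 246.9] 67 [ 0.4279 -0.2635]
[510.1 252.6] 46 [ 0.4213 -0.3335]
[521.3 247.8] 18 [ 0.4247 -0.3436]
[445. 261.] 63 [ 0.4172 -0.2791]
[431.7 258.9] 20 [ 0.4191 -0.2689]
[489.6 263.4] 53 [ 0.4137 -0.3162]
[467.2 266.7] 60 [ 0.412  -0.2974]
[501.4 262.9] 19 [ 0.4136 -0.3267]
[454.3 269.5] 23 [ 0.4104 -0.2871]
[512.1 276.5] 185 [ 0.402  -0.3385]
[478.5 271.3] 19 [ 0.408  -0.3073]
[437. 271.] 1 [ 0.4099 -0.2737]
[525. 276.] 1 [ 0.4016 -0.3511]
[523.5 281.5] 12 [ 0.397  -0.3505]
ball [317.95481336 209.64243615] [302 195  32  32 509] [ 0.45831152 -0.18901037  0.096     ]
ball [311. 213.] [311 213   1   1   1] [ 0.45641318 -0.18495526  0.096     ]
knobtop [ 0.38925146 -0.35009836  0.114     ] stone [ 0.4651595  -0.30231693  0.081     ]
```

View pics/w7z.png

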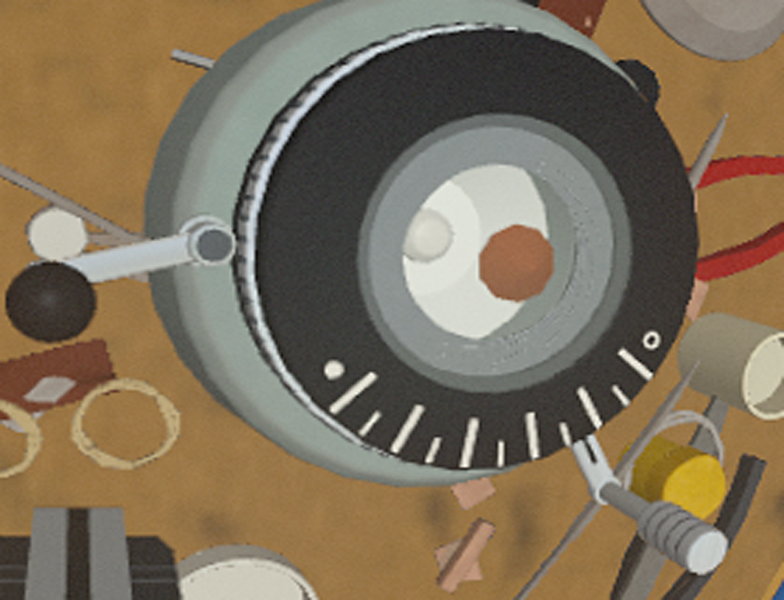

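Run:
```python
from h import *
from scipy.optimize import least_squares
P=np.array([[.4279,-.2635],[.4172,-.2791],[.4120,-.2974],[.4137,-.3162],[.4213,-.3335],[.4346,-.3472],[.4347,-.2582],[.4418,-.3516]])
A=np.radians([155,175,195,215,235,255,146,264])
f=lambda p:(p[:2]+np.where(np.arange(8)<6,p[3],p[4])[:,None]*np.c_[np.cos(A+p[2]),np.sin(A+p[2])]-P).ravel()
r=least_squares(f,[.466,-.302,-.35,.055,.055]); c=r.x[:2]; y=r.x[2]; print(c,np.degrees(y),r.x[3:],np.abs(r.fun).max())
k=np.array([.3893,-.3509]); v=k-c; print("iris",np.hypot(*v),np.degrees(np.arctan2(v[1],v[0]))%360-np.degrees(y)-155)
R=np.array([[np.cos(y),-np.sin(y)],[np.sin(y),np.cos(y)]]); pin=c+R@[-.025,.068]; print("pin",pin)
b=np.array([.4584,-.189])-pin; print("baffle",np.hypot(*b),135-(np.degrees(np.arctan2(b[1],b[0]))-np.degrees(y)))
e=np.radians(85)+y; print("ball end",pin+.042*np.array([np.cos(e),np.sin(e)]))
g=np.radians(195)+y; print("knob goal",c+.092*np.array([np.cos(g),np.sin(g)]))
```

```text
[ 0.46636961 -0.30266222] -20.56824360027895 [0.05462374 0.05467358] 0.00023049468470159873
iris 0.09092088834013615 77.6106480779697
pin [ 0.4668532  -0.23021385]
baffle 0.04207181766913061 12.840817841384464
ball end [ 0.4849798  -0.19232683]
knob goal [ 0.37480372 -0.29373534]
```

Run:
```python
from plan import *
arm.servo_line([.425,-.189,.087],speed=.1)
print(arm.current_ee_pos(),np.round(arm.current_wrist_force(),2))
g=arm.servo_line([.460,-.191,.087],speed=.04,guard=8); print("free",g,arm.current_ee_pos().round(4),np.round(arm.current_wrist_force(),2),arm.current_time())
if not g:
    g=arm.servo_line([.476,-.192,.087],speed=.02,guard=5); print("stop",g,arm.current_ee_pos().round(4),np.round(arm.current_wrist_force(),2),arm.current_time())
s=grab("wrist","w8")
```

```text
[ 0.42535982 -0.18917542  0.08737604] [ 0.31  0.83 -0.71]
free False [ 0.4603 -0.1913  0.0871] [-0.12  1.3  -0.97] 16.9583
stop True [ 0.4658 -0.1912  0.0864] [-0.54 -0.29 -0.83] 17.4417
```

View pics/w8.png

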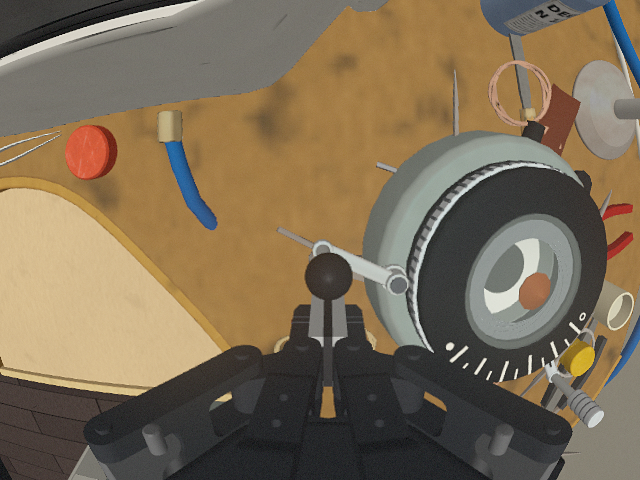

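The fingers are against the ball at (328,276). The guard tripped at x=0.4658, where I expected the stop at about 0.4645. Now I'll back off and measure the baffle angle.

```bash
cat > chk.py <<'E'
from plan import *
C=np.array([.46637,-.30266]);Y=np.radians(-20.57);R=np.array([[np.cos(Y),-np.sin(Y)],[np.sin(Y),np.cos(Y)]]);PIN=C+R@[-.025,.068]
def ball(s,near):
    im=s["img"]; m=(im.max(2)<60).astype(np.uint8); m=cv2.morphologyEx(m,cv2.MORPH_OPEN,cv2.getStructuringElement(2,(9,9))); nn,l,st,ce=cv2.connectedComponentsWithStats(m)
    i=min(range(1,nn),key=lambda i:np.hypot(*(ce[i]-near))); X=fp(s,*ce[i],.096)[:2]; b=X-PIN
    print("ball px",ce[i].round(1),st[i],"xy",X.round(4),"rad",np.hypot(*b).round(4),"baffle rad",np.radians(135)-(np.arctan2(b[1],b[0])-Y))
E
python3 - <<'E'
from chk import *
arm.servo_line([.435,-.190,.088],speed=.1)
arm.servo_line([.425,-.190,.17],speed=.15)
s=grab("wrist","w9"); p,_=0,0
X=np.array([.485,-.1923,.096]); c=s["R"]@X+s["t"]; th=np.arctan2(np.hypot(*c[:2]),c[2]); k=s["fx"]*th/np.hypot(*c[:2]); px=(s["cx"]+k*c[0],s["cy"]+k*c[1]); print("expected px",px)
ball(s,px); print(arm.current_time(),np.round(arm.current_wrist_force(),2))
E
```

```text
expected px (np.float64(319.59902511323065), np.float64(162.23654422499177))
ball px [319.  161.6] [304 147  31  31 682] xy [ 0.4854 -0.192 ] rad 0.0425 baffle rad 0.8777628785133533
18.6917 [-0.33  0.24 -0.02]
```

View pics/w9.png

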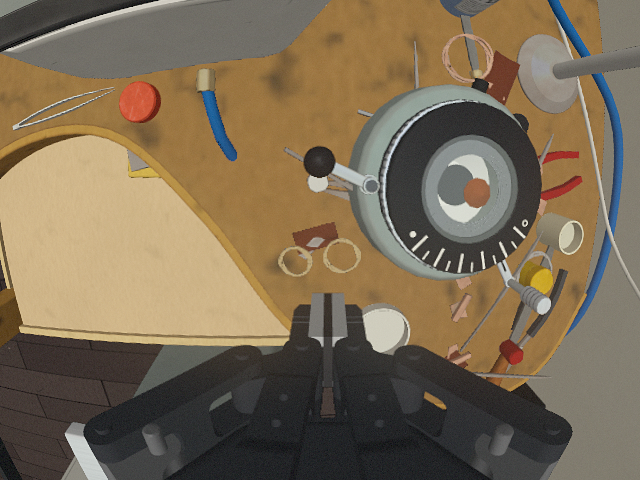

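The baffle reads 0.878 rad, against the stop at 0.873. Next I'll plan the iris push, from the knob's right side with the tilted tool.

```bash
cat > iris.py <<'E'
from chk import *
Z0=.096; ZC=.113
def ang(v): return np.radians(155)+v+Y          # world angle of lever for iris value v
def knob(v): a=ang(v); return C+.092*np.array([np.cos(a),np.sin(a)])
PD=np.array([-.225,.974]); PD/=np.linalg.norm(PD)   # face normal (push direction)
YJ=np.array([PD[1],-PD[0],0])
def off(x): # distance knob axis -> TCP along PD when touching
    s=-(x[:2]@PD)/-x[2]   # lean of face per height (positive: higher part further along PD)
    return .0075+.011*np.sqrt(1+s*s)+s*(ZC-Z0), s
def tcp(v,x,gap=0.): 
    o,s=off(x); return np.r_[knob(v)-PD*(o+gap),Z0]
E
python3 - <<'E'
from iris import *
res=[]
for th in np.arange(0,.6,.05):
    for ph in np.arange(-2.4,.8,.2):
        x=tdir(th,ph); out=[]
        for v,g in((1.355,.008),(1.0,0),(.698,0)):
            p=tcp(v,x,g); q=myik(p,x)
            if q is None or q[3]<-.9: out=None;break
            c=clear(q,p,x); out.append((min(c.values()),min(c,key=c.get),q.round(2)))
        if out: res.append((min(o[0] for o in out),th,ph,off(x)[0],out))
res.sort(key=lambda r:-r[0])
for r in res[:8]: print(round(r[0],3),round(r[1],2),round(r[2],2),round(r[3],3),[(round(o[0],3),o[1]) for o in r[4]],r[4][0][2])
E
```

```text
0.006 0.4 -1.2 0.027 [(0.006, 'mon'), (0.021, 'gem'), (0.014, 'gem')] [-0.79  0.36  2.06 -0.42  0.39  0.  ]
0.006 0.45 -1.2 0.028 [(0.006, 'mon'), (0.021, 'gem'), (0.014, 'gem')] [-0.78  0.36  2.09 -0.58  0.33  0.  ]
0.004 0.4 -1.0 0.026 [(0.004, 'mon'), (0.021, 'gem'), (0.014, 'gem')] [-0.86  0.34  2.08 -0.17  0.32  0.  ]
0.004 0.35 -1.2 0.025 [(0.004, 'mon'), (0.021, 'gem'), (0.014, 'gem')] [-0.81  0.36  2.02 -0.3   0.46  0.  ]
0.002 0.35 -1.0 0.025 [(0.002, 'mon'), (0.021, 'gem'), (0.014, 'gem')] [-0.86  0.34  2.04 -0.12  0.41  0.  ]
0.0 0.3 -1.2 0.024 [(0.0, 'mon'), (0.02, 'gem'), (0.014, 'gem')] [-0.82  0.36  1.99 -0.22  0.52  0.  ]
-0.001 0.4 -1.4 0.027 [(-0.001, 'mon'), (0.021, 'gem'), (0.014, 'gem')] [-0.73  0.37  2.02 -0.54  0.49  0.  ]
-0.001 0.45 -1.4 0.028 [(-0.001, 'mon'), (0.021, 'gem'), (0.014, 'gem')] [-0.71  0.38  2.05 -0.68  0.45  0.  ]
```

Run:
```python
from iris import *
for th,ph in((.4,-1.2),(.35,-1.0)):
  x=tdir(th,ph)
  for v,g in((1.355,.008),(.698,0)):
    p=tcp(v,x,g); q=myik(p,x); S,E,E2,W,(f,l,u,e1,d)=fk(q)
    print(v,p.round(3),q.round(2),"E",E.round(3),"E2",E2.round(3),"W",W.round(3))
    for nm,P in(("up.069",seg(S+.25*(E-S)+.069*l,E+.069*l)),("up.0",seg(S+.25*(E-S),E)),("up.17",seg(S+.25*(E-S)+.17*l,E+.17*l)),("EE2",seg(E+.069*l,E2)),("fore",seg(E2,W)),("foreR",seg(E2-.07*l,W-.07*l)),("foreL",seg(E2+.07*l,W+.07*l))):
        dd=d_mon(P); i=dd.argmin(); print("  ",nm,dd.min().round(3),P[i].round(3), "n-dist",((P[i]-C0)@n).round(3))
q=arm.current_joint_positions();S,E,E2,W,(f,l,u,e1,d)=fk(q)
t=pickle.load(open("t7.pkl","rb"))
def pj(s,X):
    c=s["R"]@X+s["t"]; return (s["fx"]*c[0]/c[2]+s["cx"]).round(0),(s["fy"]*c[1]/c[2]+s["cy"]).round(0),c[2].round(2)
s7=pickle.load(open("s7.pkl","rb"))
for L in(-.07,0,.07): print("top W",pj(t,W+L*l),"mid",pj(t,E2+.5*(W-E2)+L*l)," scene W",pj(s7,W+L*l),"E2",pj(s7,E2+L*l),"mid",pj(s7,E2+.5*(W-E2)+L*l))
```

```text
1.355 [ 0.396 -0.385  0.096] [-0.79  0.36  2.06 -0.42  0.39  0.  ] E [ 0.149 -0.151  0.838] E2 [ 0.139 -0.043  0.764] W [ 0.344 -0.25   0.439]
   up.069 0.076 [ 0.198 -0.102  0.838] n-dist -0.081
   up.0 0.074 [ 0.149 -0.151  0.838] n-dist -0.079
   up.17 0.078 [ 0.27  -0.031  0.838] n-dist -0.083
   EE2 0.076 [ 0.198 -0.102  0.838] n-dist -0.081
   fore 0.098 [ 0.199 -0.103  0.669] n-dist -0.079
   foreR 0.097 [ 0.149 -0.153  0.669] n-dist -0.077
   foreL 0.1 [ 0.249 -0.054  0.669] n-dist -0.081
0.698 [ 0.381 -0.32   0.096] [-0.7   0.3   2.16 -0.54  0.37  0.  ] E [ 0.14  -0.117  0.848] E2 [ 0.118 -0.009  0.778] W [ 0.328 -0.185  0.439]
   up.069 0.112 [ 0.185 -0.064  0.848] n-dist -0.117
   up.0 0.104 [ 0.14  -0.117  0.848] n-dist -0.109
   up.17 0.125 [0.249 0.013 0.848] n-dist -0.13
   EE2 0.112 [ 0.185 -0.064  0.848] n-dist -0.117
   fore 0.127 [ 0.197 -0.075  0.651] n-dist -0.102
   foreR 0.121 [ 0.143 -0.121  0.665] n-dist -0.104
   foreL 0.134 [ 0.242 -0.021  0.651] n-dist -0.11
1.355 [ 0.396 -0.384  0.096] [-0.86  0.34  2.04 -0.12  0.41  0.  ] E [ 0.134 -0.157  0.841] E2 [ 0.
[... 1134 characters left out ...]
), np.float64(0.26)) mid (np.float64(653.0), np.float64(57.0), np.float64(0.44))
top W (np.float64(235.0), np.float64(268.0), np.float64(0.4)) mid (np.float64(23.0), np.float64(524.0), np.float64(0.26))  scene W (np.float64(394.0), np.float64(79.0), np.float64(0.59)) E2 (np.float64(1079.0), np.float64(157.0), np.float64(0.24)) mid (np.float64(592.0), np.float64(102.0), np.float64(0.41))
top W (np.float64(169.0), np.float64(226.0), np.float64(0.4)) mid (np.float64(-72.0), np.float64(455.0), np.float64(0.26))  scene W (np.float64(339.0), np.float64(113.0), np.float64(0.57)) E2 (np.float64(1009.0), np.float64(252.0), np.float64(0.22)) mid (np.float64(524.0), np.float64(152.0), np.float64(0.39))
```

Run:
```python
import cv2
a=cv2.imread("pics/w3.png")[0:230,520:640]; b=cv2.imread("pics/w4.png")[0:200,140:280]
f=lambda i:cv2.convertScaleAbs(cv2.resize(i,(390,590)),alpha=1.6)
cv2.imwrite("pics/ed.png",cv2.hconcat([f(a),f(b)]))
```

```text
(no output)
```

View pics/ed.png

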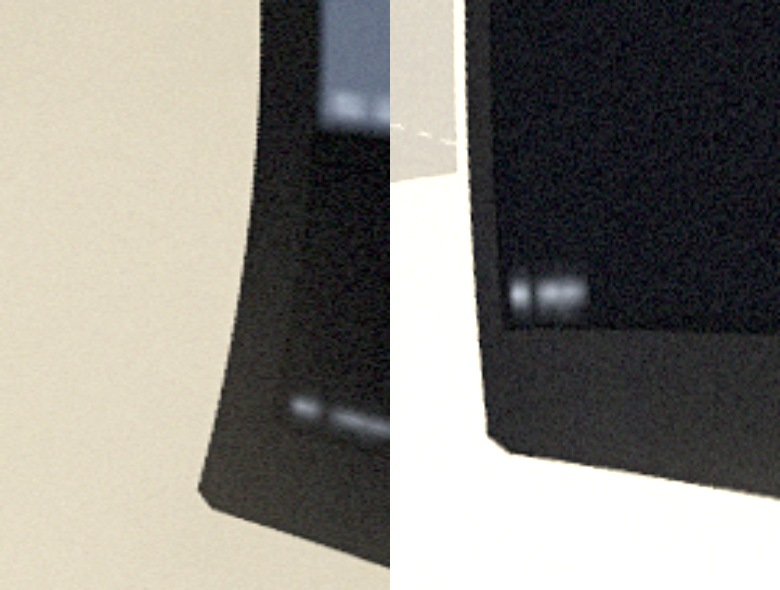

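Run:
```python
from plan import *
w3,w4=[pickle.load(open(f"w{i}.pkl","rb")) for i in(3,4)]
def pl(w,a,b):
    c,r1=fray(w,*a);_,r2=fray(w,*b); m=np.cross(r1,r2); m/=np.linalg.norm(m); return m,m@c
m1,k1=pl(w3,(581,191),(600,0)); m2,k2=pl(w4,(174.8,147.5),(167.6,0))
d=np.cross(m1,m2); d/=d[2]; P=np.linalg.solve(np.array([m1,m2,[0,0,1]]),[k1,k2,.74]); print("edge at z=.74",P,"dir per z",d, "n slope",d@n,"t slope",d@t, "n off",(P-C0)@n,"ang between planes",np.degrees(np.arcsin(np.linalg.norm(np.cross(m1,m2)))))
# face lower edge from w3, z const?
for q in((581,191),): pass
```

```text
edge at z=.74 [0.48172055 0.05711027 0.74      ] dir per z [ 0.01492273 -0.00404599  1.        ] n slope 0.013145795285826026 t slope -0.008130184790967184 n off -0.003097366101845157 ang between planes 35.01629962997316
```

The monitor is vertical, and its face agrees with my model within 3 mm. A push with the closed fingers would bring the elbow close to the screen. I'll use the open gripper instead, straddling the knob and pushing with the inner face of the right finger only, because that puts the TCP left of the knob.

```bash
cat > iris2.py <<'E'
from chk import *
Z0=.079; PAD=.0427
def knob(v): a=np.radians(155)+v+Y; return C+.092*np.array([np.cos(a),np.sin(a)])
PD=np.array([-.225,.974]); PD/=np.linalg.norm(PD)
def lean(x): return (x[:2]@PD)/x[2]   # shift along PD per unit height of points along the finger
def tcp(v,x,gap=0.,z=Z0):
    # knob contact at height ~.103 ; finger face there is shifted by lean*(.103-z)
    s=lean(x); return np.r_[knob(v)+PD*((PAD*np.sqrt(1+s*s)-.0075-gap)-s*(.103-z)),z]
E
python3 - <<'E'
from iris2 import *
res=[]
for th in np.arange(0,.5,.05):
    for ph in np.arange(-2.4,.8,.2):
        x=tdir(th,ph); out=[]
        for v,g in((1.355,.012),(1.0,0),(.698,0)):
            p=tcp(v,x,g); q=myik(p,x)
            if q is None or q[3]<-.9: out=None;break
            c=clear(q,p,x); c["gem"]=9; out.append((min(c.values()),min(c,key=c.get),q.round(2)))
        if out: res.append((min(o[0] for o in out),th,ph,lean(x),out))
        if th==0: break
res.sort(key=lambda r:-r[0])
for r in res[:6]+[r for r in res if r[1]<.12][:4]: print(round(r[0],3),round(r[1],2),round(r[2],2),round(r[3],3),[(round(o[0],3),o[1]) for o in r[4]],r[4][0][2])
E
```

```text
0.014 0.35 -1.0 0.344 [(0.014, 'mon'), (0.038, 'mon'), (0.051, 'mon')] [-0.8   0.34  2.14 -0.21  0.32  0.  ]
0.012 0.4 -1.2 0.418 [(0.012, 'mon'), (0.035, 'mon'), (0.049, 'mon')] [-0.72  0.35  2.15 -0.58  0.33  0.  ]
0.011 0.35 -1.2 0.361 [(0.011, 'mon'), (0.036, 'mon'), (0.049, 'mon')] [-0.74  0.35  2.12 -0.41  0.39  0.  ]
0.011 0.3 -1.0 0.291 [(0.011, 'mon'), (0.036, 'mon'), (0.05, 'mon')] [-0.81  0.34  2.1  -0.14  0.4   0.  ]
0.009 0.3 -1.2 0.306 [(0.009, 'mon'), (0.034, 'mon'), (0.047, 'mon')] [-0.76  0.35  2.08 -0.29  0.45  0.  ]
0.007 0.25 -1.0 0.24 [(0.007, 'mon'), (0.032, 'mon'), (0.046, 'mon')] [-0.82  0.35  2.06 -0.1   0.48  0.  ]
-0.015 0.1 -1.2 0.099 [(-0.015, 'mon'), (0.011, 'mon'), (0.025, 'mon')] [-0.82  0.39  1.94 -0.06  0.72  0.  ]
-0.016 0.1 -1.0 0.094 [(-0.016, 'mon'), (0.012, 'mon'), (0.026, 'mon')] [-0.84  0.38  1.95 -0.03  0.71  0.  ]
-0.017 0.1 -1.4 0.1 [(-0.017, 'mon'), (0.009, 'mon'), (0.023, 'mon')] [-0.81  0.39  1.94 -0.08  0.73  0.  ]
-0.018 0.1 -0.8 0.086 [(-0.018, 'mon'), (0.012, 'mon'), (0.026, 'mon')] [-0.85  0.38  1.95  0.01  0.7   0.  ]
```

```bash
cat > iris2.py <<'E'
from chk import *
PAD=.0427; ZT=.094; ZC=.112
def knob(v): a=np.radians(155)+v+Y; return C+.092*np.array([np.cos(a),np.sin(a)])
PD=np.array([-.225,.974,0]); PD/=np.linalg.norm(PD)
def jaw(x):
    y=-PD-x*(x@-PD); return y/np.linalg.norm(y)
def tcp(v,x,gap=0.):
    y=jaw(x); tip=PAD*y-.013*x          # inner-face tip of right finger rel. to TCP
    z=ZT-tip[2]; s=(x@PD)/x[2]; k=np.r_[knob(v),0]
    # face at height ZC: tip shifted s*(ZC-ZT) along PD; must sit 7.5 mm + gap behind knob axis
    p=k-PD*(.0075+gap)-PD*s*(ZC-ZT)-tip; p[2]=z; return p
E
python3 - <<'E'
from iris2 import *
res=[]
for th in np.arange(0,.5,.05):
    for ph in np.arange(-2.4,.8,.2):
        x=tdir(th,ph); out=[]
        for v,g in((1.355,.009),(1.0,0),(.698,0)):
            p=tcp(v,x,g); q=myik(p,x)
            if q is None or q[3]<-.9: out=None;break
            c=clear(q,p,x); c["gem"]=9;c["wall"]=9; out.append((min(c.values()),min(c,key=c.get),q.round(2)))
        if out: res.append((min(o[0] for o in out),th,ph,tcp(1.355,x)[2],out))
        if th==0: break
res.sort(key=lambda r:-r[0])
for r in res[:14]: print(round(r[0],3),round(r[1],2),round(r[2],2),"z",round(r[3],3),[(round(o[0],3),o[1]) for o in r[4]],r[4][0][2])
E
```

```text
-0.002 0.3 -1.0 z 0.07 [(-0.002, 'mon'), (0.02, 'mon'), (0.033, 'mon')] [-0.81  0.37  2.1  -0.15  0.38  0.  ]
-0.003 0.25 -1.0 z 0.071 [(-0.003, 'mon'), (0.02, 'mon'), (0.034, 'mon')] [-0.81  0.37  2.07 -0.1   0.46  0.  ]
-0.003 0.35 -1.0 z 0.068 [(-0.003, 'mon'), (0.018, 'mon'), (0.031, 'mon')] [-0.8   0.37  2.14 -0.23  0.3   0.  ]
-0.004 0.3 -1.2 z 0.069 [(-0.004, 'mon'), (0.018, 'mon'), (0.031, 'mon')] [-0.76  0.38  2.08 -0.31  0.43  0.  ]
-0.005 0.3 -0.8 z 0.071 [(-0.005, 'mon'), (0.021, 'mon'), (0.034, 'mon')] [-0.86  0.36  2.11  0.05  0.37  0.  ]
-0.005 0.25 -1.2 z 0.071 [(-0.005, 'mon'), (0.018, 'mon'), (0.031, 'mon')] [-0.78  0.38  2.05 -0.22  0.5   0.  ]
-0.005 0.35 -1.2 z 0.067 [(-0.005, 'mon'), (0.016, 'mon'), (0.029, 'mon')] [-0.74  0.38  2.12 -0.44  0.36  0.  ]
-0.005 0.25 -0.8 z 0.072 [(-0.005, 'mon'), (0.021, 'mon'), (0.035, 'mon')] [-0.86  0.36  2.07  0.03  0.46  0.  ]
-0.005 0.2 -1.0 z 0.073 [(-0.005, 'mon'), (0.018, 'mon'), (0.032, 'mon')] [-0.82  0.37  2.03 -0.07  0.55  0.  ]
-0.007 0.2 -1.2 z 0.073 [(-0.007, 'mon'), (0.016, 'mon'), (0.03, 'mon')] [-0.79  0.38  2.02 -0.15  0.57  0.  ]
-0.008 0.2 -0.8 z 0.074 [(-0.008, 'mon'), (0.019, 'mon'), (0.033, 'mon')] [-0.85  0.37  2.04  0.02  0.54  0.  ]
-0.008 0.3 -1.4 z 0.069 [(-0.008, 'mon'), (0.014, 'mon'), (0.027, 'mon')] [-0.72  0.39  2.05 -0.4   0.49  0.  ]
-0.008 0.25 -1.4 z 0.071 [(-0.008, 'mon'), (0.014, 'mon'), (0.028, 'mon')] [-0.74  0.39  2.03 -0.29  0.55  0.  ]
-0.009 0.4 -1.2 z 0.066 [(-0.009, 'mon'), (0.012, 'mon'), (0.024, 'mon')] [-0.73  0.39  2.15 -0.64  0.3   0.  ]
```

Opening the gripper turns out worse, because the tips sit higher. Closed fingers, shallow on the knob, are better; I'll search with a raised TCP.

Run:
```python
import iris
from iris import *
for Z,sh in((.096,0),(.101,0),(.101,.005),(.103,.005)):
  iris.Z0=Z; res=[]
  for th in np.arange(0.1,.6,.05):
    for ph in np.arange(-1.8,.2,.1):
        x=tdir(th,ph); out=[]
        for v,g in((1.355,.006),(1.0,0),(.698,0)):
            p=iris.tcp(v,x,g)-sh*YJ; q=myik(p,x)
            if q is None or q[3]<-.9: out=None;break
            c=clear(q,p,x); out.append((min(c.values()),min(c,key=c.get),q.round(2)))
        if out: res.append((out[0][0],th,ph,off(x)[0],out))
  res.sort(key=lambda r:-r[0]); print(Z,sh)
  for r in res[:3]: print("  ",round(r[0],3),round(r[1],2),round(r[2],2),round(r[3],3),[(round(o[0],3),o[1]) for o in r[4]],r[4][0][2])
```

```text
0.096 0
   0.009 0.45 -1.1 0.028 [(0.009, 'mon'), (0.021, 'gem'), (0.014, 'gem')] [-0.81  0.35  2.11 -0.47  0.28  0.  ]
   0.008 0.4 -1.1 0.026 [(0.008, 'mon'), (0.021, 'gem'), (0.014, 'gem')] [-0.82  0.35  2.08 -0.32  0.35  0.  ]
   0.007 0.4 -1.2 0.027 [(0.007, 'mon'), (0.021, 'gem'), (0.014, 'gem')] [-0.79  0.35  2.06 -0.42  0.39  0.  ]
0.101 0
   0.016 0.45 -1.1 0.025 [(0.016, 'mon'), (0.023, 'gem'), (0.017, 'gem')] [-0.81  0.34  2.11 -0.45  0.29  0.  ]
   0.015 0.4 -1.1 0.024 [(0.015, 'mon'), (0.023, 'gem'), (0.018, 'gem')] [-0.82  0.33  2.07 -0.31  0.36  0.  ]
   0.014 0.45 -1.2 0.025 [(0.014, 'mon'), (0.023, 'gem'), (0.017, 'gem')] [-0.77  0.34  2.09 -0.57  0.34  0.  ]
0.101 0.005
   0.017 0.45 -1.1 0.025 [(0.017, 'mon'), (0.027, 'gem'), (0.021, 'gem')] [-0.82  0.33  2.12 -0.44  0.28  0.  ]
   0.015 0.4 -1.1 0.024 [(0.015, 'mon'), (0.027, 'gem'), (0.021, 'gem')] [-0.83  0.33  2.08 -0.3   0.36  0.  ]
   0.015 0.45 -1.2 0.025 [(0.015, 'mon'), (0.027, 'gem'), (0.021, 'gem')] [-0.78  0.34  2.1  -0.57  0.33  0.  ]
0.103 0.005
   0.02 0.45 -1.1 0.024 [(0.02, 'mon'), (0.028, 'gem'), (0.022, 'gem')] [-0.82  0.33  2.12 -0.44  0.29  0.  ]
   0.018 0.4 -1.1 0.023 [(0.018, 'mon'), (0.028, 'gem'), (0.022, 'gem')] [-0.83  0.33  2.08 -0.3   0.36  0.  ]
   0.018 0.45 -1.2 0.024 [(0.018, 'mon'), (0.028, 'gem'), (0.022, 'gem')] [-0.78  0.34  2.1  -0.56  0.34  0.  ]
```

```bash
sed -i 's/^Z0=.096; ZC=.113/Z0=.102; ZC=.112/' iris.py
cat >> iris.py <<'E'
X=tdir(.4,-1.1); SH=-.003*YJ; OQ=quat(X,YJ)
E
python3 - <<'E'
from iris import *
p0=tcp(1.355,X,.007)+SH; ph=p0+[0,0,.045]; pu=p0+np.r_[PD*.06,.09]
q0=arm.current_joint_positions(); print("p0",p0.round(3))
qs=[arm.ik(p,OQ) for p in(pu,ph,p0)]
for q,p in zip(qs,(pu,ph,p0)): print(q.round(2),{k:round(v,3) for k,v in clear(q,p,X).items()},np.abs(tool(q)[0]-p).max().round(4))
print(path(q0,qs[0]),path(qs[0],qs[1]),path(qs[1],qs[2]))
arm.move_j(qs[0]); print(arm.current_time(),np.round(arm.current_tau(),1))
arm.servo_line(ph,speed=.08); print(arm.current_time(),np.round(arm.current_tau(),1),np.round(arm.current_wrist_force(),1))
grab("wrist","w10"); grab("scene","s10")
E
```

```text
p0 [ 0.392 -0.382  0.102]
[-0.74  0.11  2.06 -0.24  0.6  -0.81] {'mon': 0.066, 'hood': 0.166, 'post': 0.159, 'bot': 0.241, 'gem': 0.102, 'wall': 0.167} 0.0017
[-0.83  0.25  2.03 -0.23  0.48 -0.89] {'mon': 0.048, 'hood': 0.189, 'post': 0.14, 'bot': 0.211, 'gem': 0.068, 'wall': 0.108} 0.0019
[-0.83  0.34  2.08 -0.31  0.36 -0.81] {'mon': 0.013, 'hood': 0.185, 'post': 0.14, 'bot': 0.197, 'gem': 0.036, 'wall': 0.085} 0.0022
(0.046, 'mon', 0.0, array([ 0.43, -0.19,  0.17])) (0.048, 'mon', 1.0, array([ 0.39, -0.38,  0.15])) (0.013, 'mon', 1.0, array([ 0.39, -0.38,  0.1 ]))
20.3333 [ -0.1 -31.8 -23.8  -0.7  -2.2  -0. ]
21.4167 [ -0.2 -38.2 -21.2  -0.5  -2.3  -0. ] [ 0.4  0.3 -0.4]
```

View pics/w10.png

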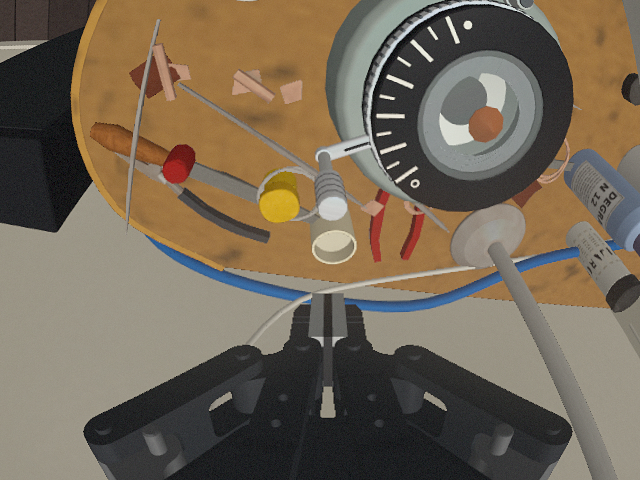

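View pics/s10.png

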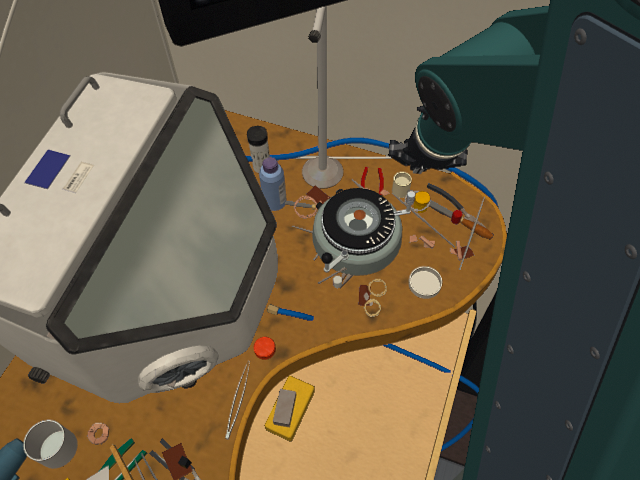

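The knob top is at (331,207), with the fingertip directly behind it in the push direction and clear. I'll descend in small steps, watching the joint torques for any elbow contact.

Run:
```python
from iris import *
s=pickle.load(open("w10.pkl","rb")); k=fp(s,331,207,.114)[:2]; v=k-C; print("knob",k,np.hypot(*v),(np.arctan2(v[1],v[0])%(2*np.pi))-Y-np.radians(155))
p0=tcp(1.355,X,.007)+SH
for dz in(.03,.015,.007,0):
    g=arm.servo_line(p0+[0,0,dz],speed=.06,guard=6); q=arm.current_joint_positions()
    print(dz,g,np.round(arm.current_tau(),1),np.round(arm.current_wrist_force(),1),round(clear(q,*tool(q))["mon"],3))
    if g: break
print(arm.current_ee_pos(),arm.current_time()); grab("wrist","w11")
```

```text
knob [ 0.3883808  -0.35142906] 0.0919822651451986 1.3541837677992556
0.03 False [  0.  -39.1 -19.6  -0.5  -2.2   0. ] [0.1 0.  1.3] 0.046
0.015 False [ -0.  -39.7 -18.5  -0.5  -2.2   0. ] [ 0.8  0.7 -0.1] 0.03
0.007 False [ -0.  -40.2 -18.   -0.5  -2.2   0. ] [-0.8  0.3 -0.2] 0.021
0 False [ -0.  -40.6 -17.4  -0.5  -2.2   0.1] [-0.7  0.1 -0. ] 0.013
[ 0.39212006 -0.38166013  0.10164739] 22.8667
```

View pics/w11.png

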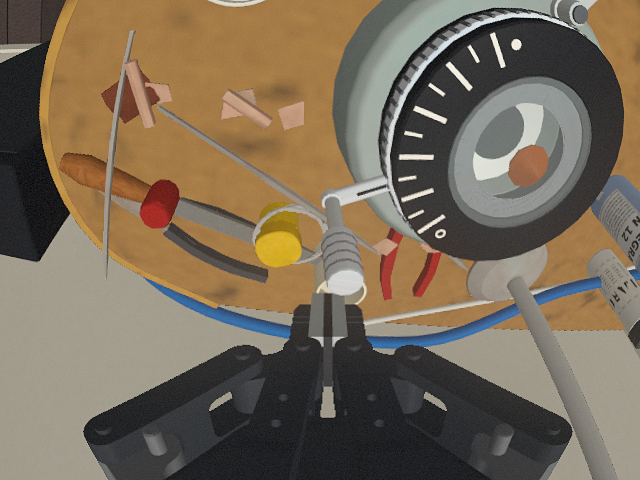

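Run:
```python
from iris import *
prev=1.355
for v,sh in((1.30,0.),(1.2,.001),(1.1,.001),(1.0,.001),(.9,.001),(.82,.001),(.76,.001)):
    p=tcp(v,X)+sh*YJ
    g=arm.servo_line(p,speed=.05,guard=8)
    print(v,g,arm.current_ee_pos().round(4),np.round(arm.current_wrist_force(),1),round(arm.current_time(),2))
    if g: break
grab("wrist","w12")
```

```text
1.3 False [ 0.3912 -0.3697  0.1022] [0.1 0.5 0.1] 23.31
1.2 False [ 0.3878 -0.3611  0.1019] [-0.3  0.8 -0. ] 23.64
1.1 False [ 0.3846 -0.3523  0.1018] [-0.2 -0.1  0.2] 23.98
1.0 False [ 0.3823 -0.3435  0.1019] [ 0.6 -0.3  0.4] 24.31
0.9 False [ 0.3811 -0.3347  0.1019] [ 0.5  0.6 -0.7] 24.64
0.82 False [ 0.3807 -0.3275  0.102 ] [-0.2 -0.4  0. ] 24.94
0.76 False [ 0.3807 -0.322   0.102 ] [ 0.  -0.4  0.1] 25.2
```

View pics/w12.png

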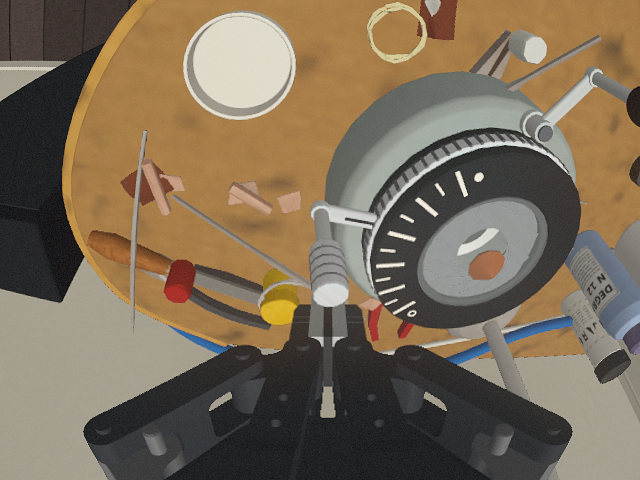

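```bash
cat >> chk.py <<'E'
def iris_of(s,u,v,z=.114):
    k=fp(s,u,v,z)[:2]; d=k-C; print("knob",k.round(4),"r",np.hypot(*d).round(4),"iris",((np.arctan2(d[1],d[0])%(2*np.pi))-Y-np.radians(155)).round(4))
E
python3 - <<'E'
from chk import *
s=pickle.load(open("w12.pkl","rb"))
iris_of(s,331,294)
im=s["img"]; m=((im.min(2)>190)).astype(np.uint8); nn,l,st,ce=cv2.connectedComponentsWithStats(m)
for i in range(1,nn):
    if abs(ce[i][0]-331)<15 and abs(ce[i][1]-294)<15: print(ce[i],st[i])
cv2.imwrite("pics/w12z.png",cv2.resize(im[160:320,290:490,::-1],None,fx=4,fy=3.7,interpolation=cv2.INTER_CUBIC))
E
```

```text
knob [ 0.3746 -0.2996] r 0.0918 iris 0.7617
[330.51060359 294.34094617] [314 283  34  23 613]
```

View pics/w12z.png

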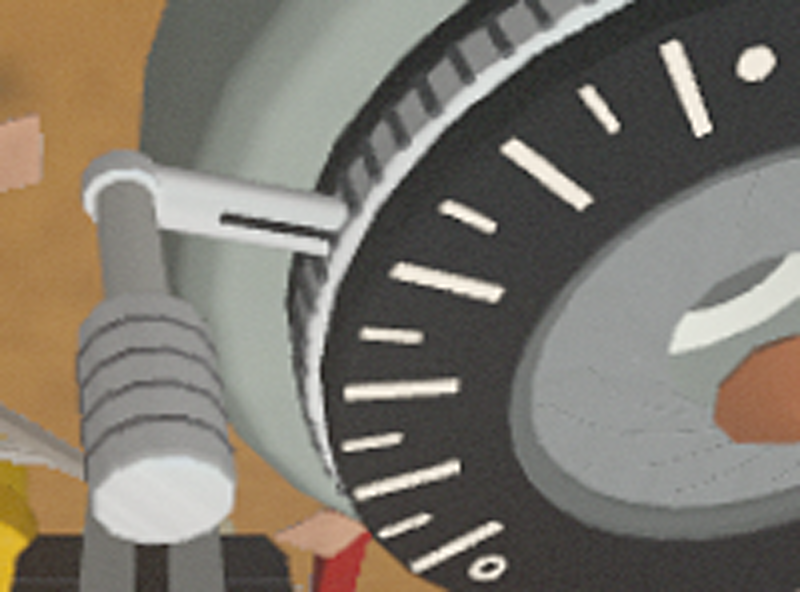

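The iris reads 0.762 against a commanded 0.76, so the contact model is accurate. I'll finish to 0.698 and compare with the third long mark in the same picture.

Run:
```python
from iris import *
s=pickle.load(open("w12.pkl","rb"))
for u,v in((290+447/4,160+282/3.7),(290+548/4,160+174/3.7),(290+402/4,160+389/3.7)):
    d=fp(s,u,v,.074)[:2]-C; print("mark",np.hypot(*d).round(4),((np.arctan2(d[1],d[0])%(2*np.pi))-Y-np.radians(155)).round(4))
for v in(.72,.699):
    g=arm.servo_line(tcp(v,X)+.001*YJ,speed=.03,guard=8); print(g,arm.current_ee_pos().round(4))
arm.hold(.2); s=grab("wrist","w13")
im=s["img"]; m=((im.min(2)>190)).astype(np.uint8); nn,l,st,ce=cv2.connectedComponentsWithStats(m)
for i in range(1,nn):
    if abs(ce[i][0]-331)<15 and abs(ce[i][1]-294)<20 and st[i,4]>300: print(ce[i],st[i]); iris_of(s,*ce[i])
print(arm.current_time())
```

```text
mark 0.0537 0.7025
mark 0.0536 0.3428
mark 0.0537 1.0585
False [ 0.381  -0.3183  0.102 ]
False [ 0.3811 -0.3164  0.102 ]
[330.38879736 294.57660626] [314 284  34  22 607]
knob [ 0.3748 -0.2943] r 0.092 iris 0.7046
26.025
```

Run:
```python
from iris import *
p=tcp(.699,X)+.001*YJ
arm.servo_line(p-PD.tolist()[0]*0-np.r_[PD*.012,0],speed=.05)
arm.servo_line(p+np.r_[-PD*.012,.08],speed=.12)
print(arm.current_time(),np.round(arm.current_wrist_force(),1))
s=grab("wrist","w14"); grab("top","t14"); grab("scene","s14")
im=s["img"]; cv2.imwrite("pics/w14.png",im[...,::-1])
```

```text
27.2333 [-0.3  0.1  0.4]
```

View pics/w14.png

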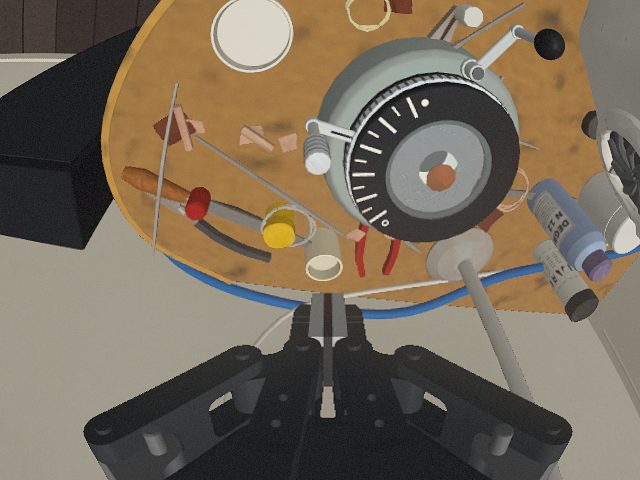

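View pics/s14.png

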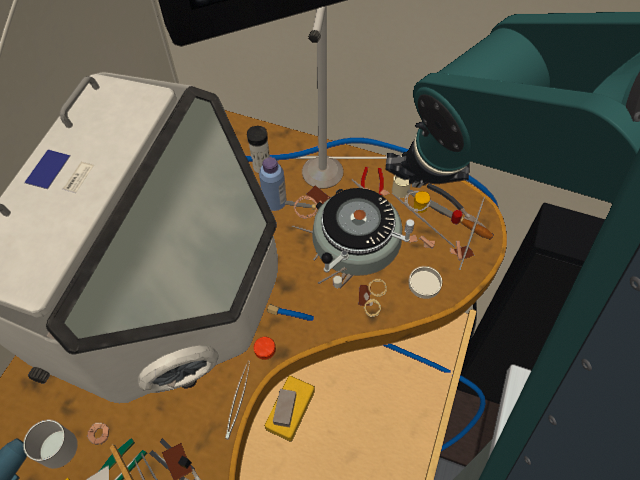

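Both levers are free of the gripper: the knob top is at (318,161) and the ball at (549,44). Last, I'll measure both levers, and the marks, in the wrist and scene views.

Run:
```python
from iris import *
s=pickle.load(open("w14.pkl","rb")); im=s["img"]
m=((im.min(2)>140)&(im.max(2).astype(int)-im.min(2)<60)).astype(np.uint8); nn,l,st,ce=cv2.connectedComponentsWithStats(m)
for i in range(1,nn):
    d=fp(s,*ce[i],.074)[:2]-C
    if .050<np.hypot(*d)<.058 and 15<st[i,4]<150: print("mark",ce[i].round(1),st[i,4],np.hypot(*d).round(4),((np.arctan2(d[1],d[0])%(2*np.pi))-Y-np.radians(155)).round(3))
m=(im.min(2)>185).astype(np.uint8); nn,l,st,ce=cv2.connectedComponentsWithStats(m)
for i in range(1,nn):
    if abs(ce[i][0]-318)<8 and abs(ce[i][1]-161)<9 and st[i,4]>100: print(ce[i],st[i]); iris_of(s,*ce[i])
ball(s,(549,44))
S=pickle.load(open("s14.pkl","rb"))
cv2.imwrite("pics/s14z.png",cv2.resize(S["img"][170:290,290:450,::-1],None,fx=5,fy=5,interpolation=cv2.INTER_CUBIC))
```

```text
mark [411.8 107. ] 81 0.0546 -0.011
mark [424.6 102.2] 43 0.0545 -0.169
mark [386.8 124.6] 79 0.0547 0.341
mark [373.  133.8] 33 0.0577 0.518
mark [370.7 148.7] 78 0.0539 0.693
mark [359.9 160.4] 26 0.058 0.868
mark [363. 174.] 67 0.0543 1.046
mark [358.3 187.2] 26 0.0578 1.224
mark [366.2 197.4] 62 0.0542 1.398
mark [366.4 209.7] 22 0.0578 1.574
mark [377.5 216.2] 55 0.0543 1.752
mark [384.8 222.5] 31 0.0542 1.91
[317.6875     163.00480769] [306 153  25  21 416]
knob [ 0.3747 -0.2945] r 0.092 iris 0.7061
ball px [548.   43.6] [534  29  30  31 679] xy [ 0.4851 -0.1919] rad 0.0424 baffle rad 0.8700349607435753
```

View pics/s14z.png

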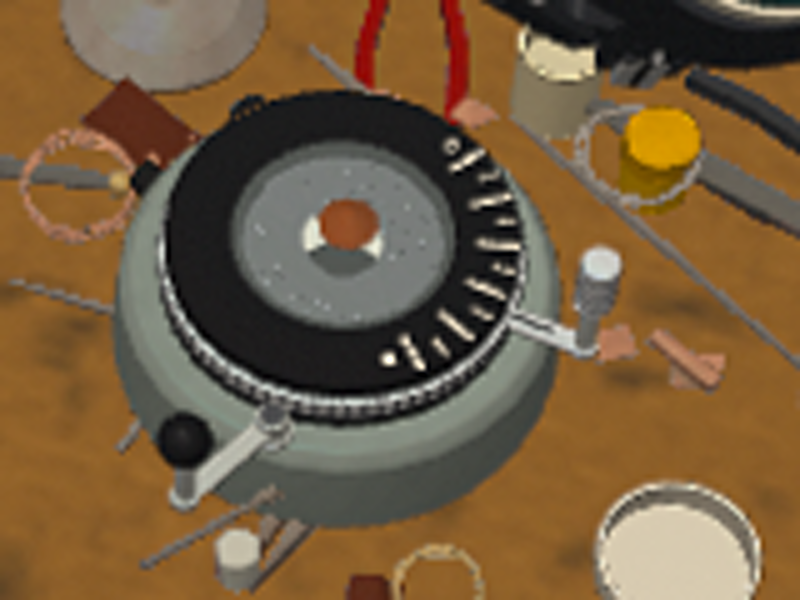

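Run:
```python
from rig import arm, job
print(arm.current_time(),arm.current_qd().round(3)); job.finish_job(); print(arm.current_time())
```

```text
27.3833 [-0.001  0.001 -0.003  0.     0.001 -0.001]
the job is handed in; nothing more can be done
the job is handed in; nothing more can be done
```

I pushed the baffle lever back to its stop first, then pushed the iris lever round to the third long mark. I used the closed fingers for both and never gripped a lever. The job was handed in at 27.4 s of the 51 s allowed.

- **Baffle:** it ended at 0.870 rad; the stop is at 0.873. The push force rose sharply where the stop was expected, within about 1 mm.
- **Iris:** it ended at 0.705–0.706 rad; the nominal third mark is 0.698. In the same pictures, that mark itself measured 0.693 and 0.7025. The lever is therefore on the third mark to within about 0.75°, and the checks disagree only by that much.
- **Everything else:** in the last pictures the stone is still in the middle of the glass and the pots, dish, bottles and case look undisturbed; I did not measure their positions again.
- **Robot:** it was at rest about 8 cm above the iris knob, touching nothing. Most of the time before the pushes went into finding the monitor that hangs over the bench. I planned the elbow to stay clear of it, and joint torques showed no contact on the tightest move.

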